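Clear the inspection bay into the carrying crate

ROBOT

A 7-joint arm with a two-finger parallel gripper is mounted at the origin on the work surface. World frame = base frame: x ahead of the robot, y to its left, z up, the work surface at z = 0. Lengths are in m, angles in rad, forces in N, time in s.
With the tool pointing down it reaches from about 0.4 to 0.85 m from the base axis. Payload 10.4 kg.
Tool frame: the origin (TCP) lies at the very end of the fingers, on their centre line; the grasp point (between the pads) lies r.grip_depth behind it (r.grip_depth is the distance from the TCP to the grasp point, in m); y points along the fingers, z is the direction in which the jaws open and shut, and the axes are right-handed (so a half turn about y gives the same grasp; the last joint's range is limited). The gripper opens to 87 mm and grips with 3 to 60 N. Pads are 19 mm wide; open, the fingers measure 117 mm over their backs; the gripper's body (75 mm by 190 mm) begins 51 mm behind the grasp point.
Start: joints at [1.129, 0.332, -0.065, 1.46, 0.022, 1.35, -0.088], TCP at [0.254, -0.571, 0.223] pointing down, gripper open.
Joint ranges: [-2.6, 2.6], [-0.5, 2.12], [-1.47, 1.34], [0.16, 2.42], [-1.27, 4.41], [0.06, 2.06], [-2.6, 2.6]. Speed limits (rad/s): [2.22, 2.22, 2.79, 2.79, 3.14, 3.14, 3.14].

INTERFACE

Orientations are given as a unit quaternion [x, y, z, w].
In Python, from bench import r gives the robot as it stands.
- The arm moves only by the shell command python3 -m jog 'ROWS' [OPENING] [FORCE]. ROWS is JSON, a list of rows, each a list of 6 numbers: the shift along the tool's x, y, z in m, then the turn, a rotation vector about the tool's x, y, z in degrees. A call has 1 to 12 rows; each row shifts and turns the pose as measured when the row begins, along the tool's axes as they then stand; what a row does not reach is not made up. A row lasts 1/12 s, in which the tool goes at most 41.7 mm and 7.16 degrees, less where a joint would pass 70% of its speed; a pose out of reach is approached as far as the arm can. A call with a gripper value outside its range is refused whole. OPENING is the opening, from -1 (shut) to 1 (fully open), so that 0 is half open, set as the call begins (- or left out, the last holds). The fingers move at their own pace and stop on an object; FORCE is the grip in N (left out, the last holds). Time passes only in rows, so rows that do not move let the fingers close. It gives the time, the measured TCP pose, the force and the opening at its end, in the units of the state.
- r.read_state(): the state, without advancing time (a new reading comes with each control period).
- r.camera(name): name is "scene" or "top" or "wrist"; returns a dict with "image" (384x512x3 uint8, red, green, blue), "range_z" (384x512 float32, m along the optical axis (not along the pixel's ray), 0 where there is no reading), "K" (3x3 intrinsics, pixels), "R" (3x3) and "t" (3): a world point X has camera coordinates R X + t. Camera axes: x right, y down, z forward; pixel columns grow to the right and rows downward; lengths in m; the calibration is good to about 2 mm. A picture is of the moment at which its call begins.
- r.close_job(): hands the job in, once; it reports no verdict.
The state is a dict: "time": time; "joint_positions": joint angles; "joint_vel": joint speeds; "joint_torque": joint torques, N m; "ee_pos": TCP position; "eef_rot": TCP orientation; "ft_force": force on the tool from outside, world axes, zero at the start; "torque": the same for the moment, N m; "width": finger opening in m.
Only numpy, scipy, OpenCV 4.12 (cv2) and the standard library are available. Lean on these libraries where they do the work, as an engineer would, in place of code of your own. Each camera call takes 0.05 s, during which the arm holds its last target. There are 200 camera calls.

TASK

Empty the screened inspection bay for the conservator: lift the wooden lid off the carrying crate by its knob and lay it flat on the grey felt mat, pull the green bifold door fully open by its handle, then slide every mounted museum piece that is there along the T-track and out of its open front end, lift it off and stand it upright on the floor of the crate. When all are in the crate, close the bifold door completely again. The lid must stay on the mat, and nothing else on the bench may be moved.

Things in the scene. Friction and masses are not known exactly. Their poses are not given: they have to be found in the camera images.
- bay: Open-topped bench bay, fixed. White base plate 6 thick from x = -90 (landing before the doorway) to 260, 330 wide; clear screens and two wooden jambs at y = +/-150, tops at z = 130. Origin: on the bench, middle of the doorway; x points into the bay, away from the robot, y left, z up. The door closes the doorway line x = 0.
- track_end (a point): Open front end of the T-track, on its floor: at bay x = 20, y = -45, z = 6, axes as the bay. The track runs from here along +x to its closed rear, 225 long; slot 48 wide, 12 high, under two lips with a gap of 24, lip tops 17 above this point. The landing in front is level with the track floor. A piece is free once its origin is over 23 in front of this point (x below -23).
- door (a joint): Bifold door: angle a (rad) of its first panel, 0 closed, 1.45 stop. Two green panels 130 wide, 12 thick, z = 12 to 122. First panel hinged at bay (0, 130); the leading edge of the second always runs along the doorway line x = 0. Fold comes out to bay -x: fold at x = -130 sin a, y = 130 - 130 cos a; second panel turned by +a about z. Needs a few N; stays where left.
- door_handle (a point): Grip point on the axis of the handle, z = 140: upright steel post, dia. 14, z = 98 to 160, on the front of the second panel, free all round above the panels, gripped from above. In the second panel's frame (origin at the fold, -y along the panel to its leading edge, axes as the bay when closed; this point turns with it) it is at x = -41, y = -30.
- bell: Brass handbell with a dark wooden stem on a sliding mount. Slippery steel T-foot 40 (x) x 44 x 8, neck dia. 16 to height 24, disc and piece dia. 38 at most; plain square grip stem 16 x 16 (sides along x and y) from 85 to the top at 145; grip its y faces flat, so that the piece cannot tilt and jam in the slide. 0.3 kg. Origin: centre of foot underside, x along the track, z up. Starts upright, captive in the T-track, in any order; None if absent.
- oiler: Green oil can with a brass stem on a sliding mount. Slippery steel T-foot 40 (x) x 44 x 8, neck dia. 16 to height 24, disc and piece dia. 38 at most; plain square grip stem 16 x 16 (sides along x and y) from 85 to the top at 145; grip its y faces flat, so that the piece cannot tilt and jam in the slide. 0.3 kg. Origin: centre of foot underside, x along the track, z up. Starts upright, captive in the T-track, in any order; None if absent.
- vase: Blue ceramic vase with a blue stem on a sliding mount. Slippery steel T-foot 40 (x) x 44 x 8, neck dia. 16 to height 24, disc and piece dia. 38 at most; plain square grip stem 16 x 16 (sides along x and y) from 85 to the top at 145; grip its y faces flat, so that the piece cannot tilt and jam in the slide. 0.3 kg. Origin: centre of foot underside, x along the track, z up. Starts upright, captive in the T-track, in any order; None if absent.
- pestle: Pale stone pestle with a white stem on a sliding mount. Slippery steel T-foot 40 (x) x 44 x 8, neck dia. 16 to height 24, disc and piece dia. 38 at most; plain square grip stem 16 x 16 (sides along x and y) from 85 to the top at 145; grip its y faces flat, so that the piece cannot tilt and jam in the slide. 0.3 kg. Origin: centre of foot underside, x along the track, z up. Starts upright, captive in the T-track, in any order; None if absent.
- crate: Open plywood carrying crate, fixed, outside 230 (x) x 170 (y) x 70 high, walls and floor 6 thick, inside 218 x 158. Origin: centre of its underside; it may stand left or right of the bay.
- lid: Loose flat wooden lid 250 (x) x 190 (y) x 8, about 0.28 kg, lying on the crate's rim (no locating edge). Black knob at its centre: stem of diameter 14 from 8 to 58 above the origin, cap of diameter 28 from 58 to 66. Origin: centre of the underside.
- mat: Grey felt mat 290 (x) x 230 (y) x 3, fixed, on the other side of the bay. Origin: centre of its underside.
- jar: Amber jar, diameter 56, 85 high; bystander. Origin at its underside.
- carton: Small closed cardboard box 100 x 75 x 60; bystander. Origin at its underside.
- tin: Round white tin, diameter 48, 28 high, inside the bay to the left of the track; bystander. Origin at its underside.
- mug: White mug, diameter 72, 85 high; bystander. Origin at its underside.

How it is judged:
By the outcome, as a careful person would: the job done as asked, in the order asked, and still so for the second after the job is handed in, with the robot touching nothing.
Of bell, oiler, vase, pestle only 3 to 4 are there at a start; the rules pass over those that are not, and their reading is None.
At some moment in a run one of lid may be knocked a few centimetres aside while the robot is not near it.
It also fails if it takes over 210 s, if anything falls off the work surface, if the arm or the gripper's body presses on something with over 40 N, if the wrist force passes 120 N, or if a joint passes its speed limit or range.

## Working session

There is one attempt and no reset: what is moved stays moved. The work goes in short steps, Python scripts to look and compute and a shell command to move; the robot and the scene stay as the last step left them, time stands still between calls to the robot, and variables do not carry over. Pictures are saved under pics/ and viewed, about 12 in all and at most 16, crops included, and the job is handed in when it is done.

```bash
ls; mkdir -p pics; cat > h.py <<'E'
import numpy as np, cv2
from bench import r
from scipy.spatial.transform import Rotation as Ro
def snap(n,f):
    c=r.camera(n); cv2.imwrite('pics/'+f+'.png',c['image'][:,:,::-1]); np.savez('pics/'+f,**c); return c
def pts(c):
    z=c['range_z']; v,u=np.mgrid[:z.shape[0],:z.shape[1]]
    P=np.stack([u,v,np.ones_like(u)],-1)@np.linalg.inv(c['K']).T*z[...,None]
    return (P-c['t'])@c['R']
E
python3 - <<'E'
from h import *
a=snap('top','top0');b=snap('scene','scene0')
s=r.read_state(); print(s['ee_pos'],s['eef_rot'],s['width'],r.grip_depth,s['time']); print(Ro.from_quat(s['eef_rot']).as_matrix().round(3))
for c in(a,b): print((-c['R'].T@c['t']).round(3), c['R'].round(2).tolist())
E
```

```text
pics
[ 0.25399316 -0.57068923  0.22185564] [-0.147083    0.69208975 -0.69124037  0.14685069] 0.0871221233904217 0.0187 0.1
[[-0.914 -0.001  0.407]
 [-0.407  0.001 -0.914]
 [ 0.    -1.    -0.001]]
[0.422 0.007 1.028] [[0.03, -1.0, -0.01], [-0.99, -0.02, -0.16], [0.16, 0.01, -0.99]]
[ 1.108 -0.771  0.847] [[0.81, 0.58, 0.01], [0.37, -0.51, -0.78], [-0.45, 0.64, -0.63]]
```

View pics/top0.png

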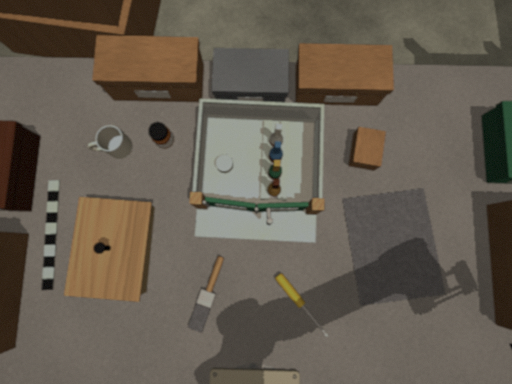

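View pics/scene0.png

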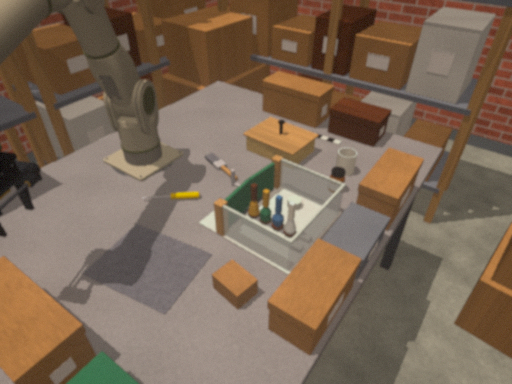

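All four pieces are present. In the top view, front to back, they are bell (274,187), oiler (275,172), vase (277,155) and pestle (278,140). The lid knob is at (103,248), the mat at (395,245) and the door handle at about (268,215). Next I'll measure these.

```bash
cat > m.py <<'E'
from h import *
def rect(P,m,name,er=1):
    n,l,st,ce=cv2.connectedComponentsWithStats(m.astype(np.uint8))
    for i in range(1,n):
        if st[i,4]<25: continue
        q=P[l==i]; b=cv2.minAreaRect((q[:,:2]*1000).astype(np.float32))
        print(name,'px',ce[i].round(),'n',st[i,4],'c',np.round(b[0]),'size',np.round(b[1]),'ang',round(b[2],1),'z',np.percentile(q[:,2],[5,50,95]).round(3))
E
python3 - <<'E'
from m import *
c=dict(np.load('pics/top0.npz')); P=pts(c); z=P[...,2]; hsv=cv2.cvtColor(c['image'],cv2.COLOR_RGB2HSV)
reg=(P[...,0]>.2)&(P[...,0]<1)&(abs(P[...,1])<.75)
print(P[245,395],P[248,103])
rect(P,reg&(z>.066)&(z<.09)&(P[...,1]>.2),'lid')
rect(P,reg&(z>.125)&(z<.155)&(P[...,1]>.2),'knob')
rect(P,reg&(z>.115)&(z<.14)&(abs(P[...,1])<.3),'jambs/screens')
rect(P,reg&(z>.003)&(z<.009)&(hsv[...,2]>120)&(abs(P[...,1])<.3),'base')
rect(P,reg&(z>.14)&(z<.17)&(abs(P[...,1])<.25)&(P[...,0]<.75),'tops')
v=hsv[...,2]; rect(P,reg&(z<.01)&(v<90)&(hsv[...,1]<40)&(P[...,1]<-.2),'mat')
b=cv2.resize(c['image'][90:250,180:345,::-1],None,fx=4.5,fy=3.6 if 0 else 3.6); cv2.imwrite('pics/crop1.png',b)
E
```

```text
[ 0.44270734 -0.37522146  0.00551655] [0.41495189 0.36505316 0.13876744]
lid px [145.  90.] n 338 c [840. 315.] size [  5. 229.] ang 0.1 z [0.067 0.078 0.089]
lid px [157. 131.] n 293 c [725. 272.] size [48. 47.] ang 46.7 z [0.076 0.084 0.086]
lid px [107. 139.] n 299 c [704. 408.] size [91. 70.] ang 71.4 z [0.067 0.079 0.086]
lid px [ 19. 168.] n 430 c [619. 630.] size [  6. 219.] ang 89.8 z [0.067 0.077 0.087]
lid px [108. 249.] n 7318 c [416. 378.] size [191. 251.] ang 86.8 z [0.074 0.077 0.08 ]
lid px [  5. 275.] n 540 c [325. 629.] size [248.   6.] ang 0.3 z [0.067 0.077 0.088]
knob px [139.  60.] n 4304 c [899. 317.] size [129. 234.] ang 0.3 z [0.137 0.14  0.143]
knob px [ 99. 248.] n 113 c [416. 378.] size [26. 27.] ang 1.3 z [0.132 0.135 0.138]
jambs/screens px [172.  63.] n 1306 c [899. 234.] size [133. 128.] ang 90.0 z [0.121 0.139 0.14 ]
jambs/screens px [337.  66.] n 3553 c [ 900. -198.] size [128. 204.] ang 0.1 z [0.118 0.12  0.123]
jambs/screens px [259. 144.] n 1529 c [660.   3.] size [329. 273.] ang 88.6 z [0.12  0.127 0.131]
jambs/screens px [230. 202.] n 253 c [535.
[... 503 characters left out ...]

tops px [278. 126.] n 52 c [722. -44.] size [17. 15.] ang 3.0 z [0.143 0.15  0.153]
tops px [277. 145.] n 53 c [676. -43.] size [15. 16.] ang 89.7 z [0.143 0.15  0.153]
tops px [276. 163.] n 42 c [629. -41.] size [14. 15.] ang 89.6 z [0.147 0.15  0.153]
tops px [276. 182.] n 48 c [582. -42.] size [15. 15.] ang 1.2 z [0.145 0.15  0.152]
tops px [269. 221.] n 27 c [489. -26.] size [12. 11.] ang 44.4 z [0.156 0.159 0.161]
mat px [479. 140.] n 636 c [ 737. -635.] size [ 67. 231.] ang 85.4 z [-0.003 -0.     0.004]
mat px [347. 145.] n 121 c [ 720. -251.] size [ 16. 100.] ang 79.1 z [-0.004 -0.001  0.002]
mat px [405. 255.] n 11162 c [ 422. -454.] size [356. 509.] ang 0.6 z [-0.002  0.002  0.005]
```

View pics/crop1.png

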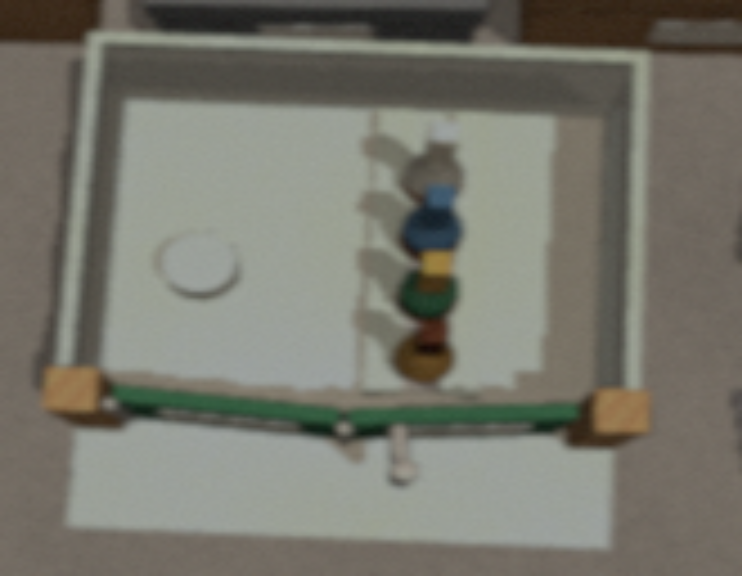

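The crop shows the four stems in line: red-brown bell, brass oiler, blue vase and white pestle. The door is slightly ajar and its handle post is at crop (402,470). I'll get the mat corners, then go to the lid knob.

```bash
python3 - <<'E'
from m import *
c=dict(np.load('pics/top0.npz')); P=pts(c); z=P[...,2]
im=c['image'].astype(int); hsv=cv2.cvtColor(c['image'],cv2.COLOR_RGB2HSV)
d=im[...,0]-im[...,2]
print(im[230,380],im[280,420],im[230,460],im[320,440],im[180,380],im[335,330])
g=cv2.GaussianBlur(c['image'],(5,5),0).astype(int)
m=((g[...,0]-g[...,2])<8)&(P[...,1]<-.2)&(P[...,1]>-.6)&(P[...,0]>.2)&(P[...,0]<.65)&(z<.015)
rect(P,cv2.morphologyEx(m.astype(np.uint8),cv2.MORPH_OPEN,np.ones((7,7))),'mat')
cr=c['image'][170:340,320:480,::-1].copy(); cv2.imwrite('pics/mat.png',cv2.resize(cr,None,fx=3.5,fy=3.5))
E
python3 -m jog '[[0,0,0,0,7,0],[0,0,0,0,7,0],[0,0,0,0,7,0],[0,0,0,0,4.3,0]]' 1 40
```

```text
[87 83 80] [57 53 51] [115 107  97] [116 107  98] [111 105  96] [115 108 100]
mat px [400. 273.] n 4104 c [ 380. -380.] size [160. 230.] ang 7.8 z [-0.     0.003  0.006]
time: 0.43
ee_pos: [0.2534, -0.5698, 0.2198]
eef_rot: [0.012, 0.709, -0.705, -0.014]
ft_force: [0.5, 0.7, 0.2]
width: 0.087
```

View pics/mat.png

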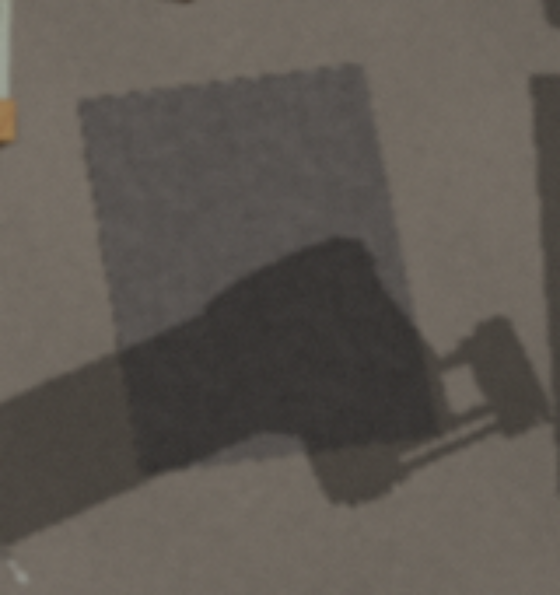

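```bash

python3 -m jog '[[-0.04,-0.02,0,0,0,0],[-0.04,-0.02,0,0,0,0],[-0.04,-0.02,0,0,0,0],[-0.04,-0.02,0,0,0,0],[-0.03,0,-0.03,0,0,0],[0,0,-0.04,0,0,0],[0,0,-0.04,0,0,0],[0,0,-0.04,0,0,0],[0,0,-0.04,0,0,0],[0,0,-0.04,0,0,0],[0,0,-0.04,0,0,0],[0,0,-0.04,0,0,0]]' 1 40
python3 -m jog '[[0,0,-0.04,0,0,0],[0,0,-0.04,0,0,0],[0,0,-0.04,0,0,0],[0,0,-0.04,0,0,0],[0,0,-0.04,0,0,0],[0,0,-0.04,0,0,0],[0,0,-0.04,0,0,0],[0,0,-0.04,0,0,0],[0,0,-0.04,0,0,0],[0,0,-0.04,0,0,0],[0,0,-0.04,0,0,0],[0,0,-0.04,0,0,0]]'
python3 - <<'E'
from m import *
c=snap('top','top1')
K=c['K'];R=c['R'];t=c['t']; C=-R.T@t
q=[]
for u,v in [(80,102),(363,65),(440,435),(142,475)]:
    d=R.T@np.linalg.inv(K)@[u/3.5+320,v/3.5+170,1]; q.append(C+d*(.003-C[2])/d[2])
q=np.array(q)*1000; print(q.round(), q.mean(0).round(), [np.linalg.norm(q[i]-q[i-1]).round() for i in range(4)])
print(cv2.minAreaRect(q[:,:2].astype(np.float32)))
im=cv2.GaussianBlur(c['image'],(5,5),0); P=pts(c);z=P[...,2]
m=(im[...,0]<100)&(P[...,1]<-.2)&(P[...,1]>-.56)&(P[...,0]>.22)&(P[...,0]<.63)&(z<.015)
rect(P,cv2.morphologyEx(m.astype(np.uint8),cv2.MORPH_OPEN,np.ones((7,7))),'mat')
rect(P,(z>.125)&(z<.15)&(P[...,1]>.3)&(P[...,1]<.5)&(P[...,0]<.55),'knob')
E
```

```text
time: 1.43
ee_pos: [0.4527, -0.2651, 0.2879]
eef_rot: [0.014, 0.712, -0.701, -0.028]
ft_force: [1.2, -0.1, -0.4]
width: 0.0872
time: 2.43
ee_pos: [0.4746, 0.2341, 0.2929]
eef_rot: [0.014, 0.711, -0.703, -0.029]
ft_force: [0.5, -0.2, 0.3]
width: 0.0872
[[ 565. -236.    3.]
 [ 601. -462.    3.]
 [ 316. -506.    3.]
 [ 281. -279.    3.]] [ 441. -371.    3.] [np.float64(288.0), np.float64(228.0), np.float64(288.0), np.float64(230.0)]
((440.7123718261719, -370.58892822265625), (287.8199768066406, 229.75018310546875), 8.891610145568848)
mat px [392. 247.] n 8797 c [ 442. -369.] size [288. 231.] ang 8.9 z [-0.     0.003  0.006]
```

```bash
cat > go.py <<'E'
# prints shift/turn in tool axes to target TCP pose: x y z (mm), yaw deg (tool x = -(cos,sin) yaw, pointing down)
import sys; from h import *
x,y,z,w=map(float,sys.argv[1:5]); s=r.read_state(); M=Ro.from_quat(s['eef_rot']).as_matrix()
cw,sw=np.cos(np.radians(w)),np.sin(np.radians(w))
X=np.array([-cw,-sw,0]);Y=np.array([0,0,-1.]);T=np.stack([X,Y,np.cross(X,Y)],1)
print('shift mm',(M.T@(np.array([x,y,z])-np.array(s['ee_pos'])*1000)).round(1),'turn',Ro.from_matrix(M.T@T).as_rotvec(degrees=True).round(1),'after-turn shift',(T.T@(np.array([x,y,z])-np.array(s['ee_pos'])*1000)).round(1),'t',round(s['time'],1),'w',round(s['width']*1000,1))
E
python3 go.py 416 378 200 -1.3
python3 - <<'E'
from m import *
c=snap('wrist','w0'); P=pts(c);z=P[...,2]
rect(P,(z>.12)&(z<.15)&(P[...,1]>.3),'knob'); rect(P,(z>.06)&(z<.09),'lid')
E
```

```text
shift mm [  61.4   96.1 -130.7] turn [ 0.9 -1.7  1.2] after-turn shift [  59.5   92.7 -133.9] t 2.5 w 86.7
knob px [133. 227.] n 475 c [418. 379.] size [22. 28.] ang 32.0 z [0.133 0.136 0.137]
lid px [333.  38.] n 437 c [597. 160.] size [ 1. 78.] ang 88.6 z [0.061 0.076 0.088]
lid px [509.   5.] n 50 c [620. -28.] size [13.  3.] ang 28.4 z [0.06  0.063 0.066]
lid px [507.  46.] n 218 c [581. -31.] size [28. 10.] ang 7.8 z [0.06  0.065 0.071]
lid px [324.  94.] n 132 c [542. 168.] size [ 2. 30.] ang 89.1 z [0.062 0.075 0.088]
lid px [499.  91.] n 42 c [535. -24.] size [ 0. 33.] ang 3.4 z [0.061 0.076 0.088]
lid px [150. 168.] n 20272 c [457. 375.] size [190. 167.] ang 86.9 z [0.077 0.078 0.08 ]
lid px [471. 107.] n 77 c [519.   7.] size [6. 3.] ang 25.8 z [0.062 0.076 0.088]
lid px [195. 288.] n 2018 c [308. 341.] size [105.  42.] ang 87.3 z [0.077 0.078 0.08 ]
```

View pics/w0.png

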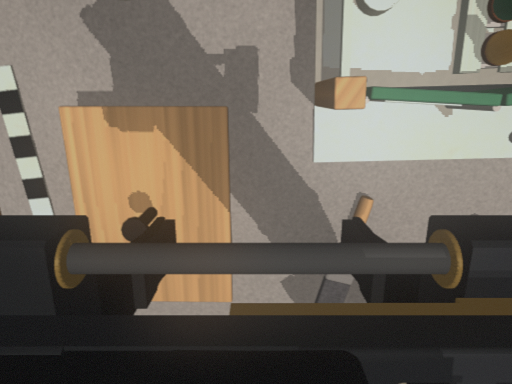

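The wrist view confirms the knob (133,227) at (417,378). I'll turn, move over it and check the pose before lowering.

```bash

python3 -m jog '[[0.015,0.01,-0.033,0.9,-1.7,1.2],[0.015,0.02,-0.033,0,0,0],[0.015,0.02,-0.033,0,0,0],[0.015,0.02,-0.033,0,0,0],[0,0.01,0,0,0,0],[0,0,0,0,0,0]]' 1 40
python3 go.py 417 378 94 -1.3
```

```text
time: 3.03
ee_pos: [0.416, 0.3737, 0.2096]
eef_rot: [-0.007, -0.706, 0.708, 0.008]
ft_force: [-0.2, -0.3, -0.4]
width: 0.0876
shift mm [ -1.1 115.6  -4.5] turn [-0.1  0.   0.1] after-turn shift [ -0.9 115.6  -4.3] t 3.0 w 87.6
```

```bash

python3 -m jog '[[0,0.03,-0.004,0,0,0],[0,0.03,0,0,0,0],[0,0.03,0,0,0,0],[0,0.02,0,0,0,0],[0,0.005,0,0,0,0],[0,0,0,0,0,0]]' 1 40
python3 -m jog '[[0,0,0,0,0,0],[0,0,0,0,0,0],[0,0,0,0,0,0],[0,0,0,0,0,0],[0,0,0,0,0,0],[0,0,0,0,0,0]]' -1 40
python3 -m jog '[[0,-0.015,0,0,0,0],[0,-0.02,0,0,0,0],[0,-0.03,0,0,0,0],[0,-0.03,0,0,0,0]]' -1 40
python3 go.py 441 -370 184 10.8
```

```text
time: 3.53
ee_pos: [0.4189, 0.3752, 0.0927]
eef_rot: [-0.009, -0.706, 0.708, 0.009]
ft_force: [-1.1, 0.1, -0.7]
width: 0.0868
time: 4.03
ee_pos: [0.4227, 0.3761, 0.0995]
eef_rot: [0.012, 0.708, -0.706, -0.007]
ft_force: [0.3, -0.9, 0.2]
width: 0.0553
time: 4.37
ee_pos: [0.4196, 0.3734, 0.1923]
eef_rot: [-0.009, -0.706, 0.708, 0.01]
ft_force: [0.9, -0.2, -0.2]
width: 0.0285
shift mm [-41.9  10.9 742.5] turn [ -0.2 -12.4   0.1] after-turn shift [118.2   8.3 734.2] t 4.4 w 28.5
```

The fingers close at only about 70 mm/s, so I lifted before they had gripped. I'll reopen, check the knob, and redo it.

```bash

python3 -m jog '[[0,0,0,0,0,0],[0,0,0,0,0,0],[0,0,0,0,0,0],[0,0,0,0,0,0],[0,0,0,0,0,0]]' 0.2 40
python3 - <<'E'
from m import *
c=snap('wrist','w1'); P=pts(c);z=P[...,2]
m=(z>.12)&(z<.15); rect(P,m,'knob'); rect(P,(z>.07)&(z<.085)&(P[...,1]>.25),'lid')
E
python3 go.py 417 378 94 -1.3
```

```text
time: 4.78
ee_pos: [0.4213, 0.3758, 0.199]
eef_rot: [0.012, 0.708, -0.706, -0.007]
ft_force: [-0.1, -0.6, -0.5]
width: 0.0495
knob px [255. 208.] n 1130 c [416. 378.] size [27. 27.] ang 88.3 z [0.134 0.136 0.137]
lid px [257. 133.] n 42273 c [451. 376.] size [190. 178.] ang 86.9 z [0.077 0.078 0.08 ]
lid px [259. 288.] n 3353 c [318. 378.] size [120.  32.] ang 88.5 z [0.077 0.079 0.08 ]
shift mm [  5.  104.7  -2. ] turn [ 0.1 -0.3 -0.4] after-turn shift [  4.3 104.7  -2.2] t 4.8 w 50.7
```

View pics/w1.png

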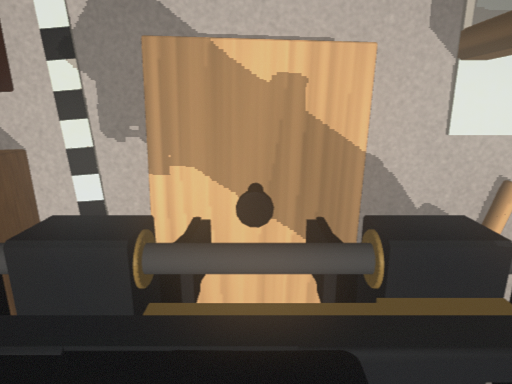

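The lid hasn't moved and the knob (255,208) is centred. I'll lower and close, allowing more time.

```bash

python3 -m jog '[[0.005,0.03,-0.002,0,0,0],[0,0.03,0,0,0,0],[0,0.03,0,0,0,0],[0,0.012,0,0,0,0],[0,0.004,0,0,0,0],[0,0,0,0,0,0]]' 0.2 40
python3 -m jog '[[0,0,0,0,0,0],[0,0,0,0,0,0],[0,0,0,0,0,0],[0,0,0,0,0,0],[0,0,0,0,0,0],[0,0,0,0,0,0],[0,0,0,0,0,0],[0,0,0,0,0,0],[0,0,0,0,0,0],[0,0,0,0,0,0]]' -1 40
python3 -m jog '[[0,-0.015,0,0,0,0],[0,-0.02,0,0,0,0],[0,-0.03,0,0,0,0],[0,-0.03,0,0,0,0],[0,0,0,0,0,0],[0,0,0,0,0,0]]' -1 40
python3 go.py 441 -370 184 10.8
```

```text
time: 5.33
ee_pos: [0.4158, 0.3771, 0.0857]
eef_rot: [0.011, 0.707, -0.707, -0.008]
ft_force: [0.6, 0.1, -0.9]
width: 0.0525
time: 6.17
ee_pos: [0.4171, 0.3781, 0.0892]
eef_rot: [0.012, 0.708, -0.706, -0.007]
ft_force: [0.0, -0.6, -1.9]
width: 0.0266
time: 6.67
ee_pos: [0.4149, 0.3763, 0.1855]
eef_rot: [-0.01, -0.707, 0.707, 0.009]
ft_force: [-0.1, -0.6, -2.9]
width: 0.0264
shift mm [-46.5   2.2 745.3] turn [ -0.1 -12.4  -0.1] after-turn shift [114.2   1.5 738. ] t 6.7 w 26.4
```

The lid is held, with 2.9 N showing. I'll raise it and carry it over to the mat.

```bash

python3 -m jog '[[0,-0.03,0,0,0,0],[-0.01,-0.03,0,0,0,0],[-0.01,0,0.02,0,0,0],[0,0,0.03,0,0,0],[0,0,0.035,0,0,0],[0,0,0.035,0,0,0],[0,0,0.035,0,0,0],[0,0,0.035,0,0,0],[0,0,0.035,0,0,0],[0,0,0.035,0,0,0],[0,0,0.035,0,0,0],[0,0,0.035,0,0,0]]'
python3 -m jog '[[0,0,0.035,0,0,0],[0,0,0.035,0,0,0],[0,0,0.035,0,0,0],[0,0,0.035,0,0,0],[0,0,0.035,0,0,0],[0,0,0.035,0,0,0],[0,0,0.035,0,0,0],[0,0,0.035,0,0,0],[0,0,0.03,0,0,0],[0,0,0.02,0,0,0],[0,0,0,0,0,0]]'
python3 go.py 441 -370 150 10.8
```

```text
time: 7.67
ee_pos: [0.421, 0.0378, 0.2352]
eef_rot: [-0.0, -0.706, 0.708, 0.009]
ft_force: [0.9, 0.6, -2.7]
width: 0.0264
time: 8.58
ee_pos: [0.4044, -0.3162, 0.2235]
eef_rot: [0.002, -0.705, 0.709, 0.019]
ft_force: [-1.1, 0.1, -3.4]
width: 0.0265
shift mm [-39.9  72.6  52.6] turn [ -0.1 -12.1   1.7] after-turn shift [-25.8  73.5  59.7] t 8.6 w 26.5
```

```bash

python3 -m jog '[[-0.012,0.01,0.02,0,-4,0.6],[-0.012,0.02,0.02,0,-4,0.6],[-0.008,0.02,0.01,0,-4,0.5],[0,0.02,0,0,0,0],[0,0,0,0,0,0],[0,0,0,0,0,0]]'
python3 go.py 441 -370 24 10.8
python3 - <<'E'
from m import *
c=snap('top','top2'); P=pts(c);z=P[...,2]
rect(P,(z>.05)&(z<.16)&(P[...,1]<-.2)&(P[...,0]<.6)&(P[...,0]>.2)&(P[...,1]>-.6),'lid')
cv2.imwrite('pics/t2.png',c['image'][170:340,20:480,::-1])
E
```

```text
time: 9.08
ee_pos: [0.4362, -0.3658, 0.1443]
eef_rot: [-0.07, 0.704, -0.703, 0.067]
ft_force: [-0.3, -0.6, -2.1]
width: 0.0263
shift mm [ -4.5 120.2   5.4] turn [0.1 0.3 0.3] after-turn shift [ -3.9 120.3   5.1] t 9.1 w 26.3
lid px [407. 248.] n 6096 c [ 436. -366.] size [250. 191.] ang 9.5 z [0.13  0.133 0.136]
```

View pics/t2.png

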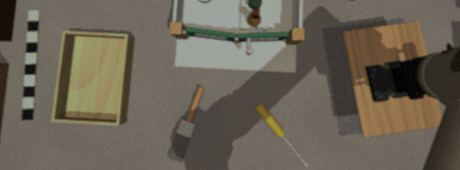

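The lid hangs flat and lines up with the mat (crop (395,80)). The crate is open at crop (92,78). Lowering it now.

```bash

python3 -m jog '[[-0.004,0.03,0.005,0,0,0],[0,0.03,0,0,0,0],[0,0.02,0,0,0,0],[0,0.01,0,0,0,0],[0,0,0,0,0,0]]'
python3 go.py 441 -370 22 10.8
```

```text
time: 9.55
ee_pos: [0.4448, -0.3689, 0.0584]
eef_rot: [0.068, -0.703, 0.705, -0.07]
ft_force: [-0.8, -0.0, -2.2]
width: 0.0262
shift mm [ 4.1 36.4  0.2] turn [-0.2  0.4 -0.1] after-turn shift [ 4.  36.4  0.3] t 9.6 w 26.2
```

```bash

python3 -m jog '[[0.003,0.015,0,0,0,0],[0,0.01,0,0,0,0],[0,0.006,0,0,0,0],[0,0.004,0,0,0,0],[0,0.003,0,0,0,0],[0,0.002,0,0,0,0],[0,0,0,0,0,0]]'
python3 go.py 441 -370 22 10.8
```

```text
time: 10.13
ee_pos: [0.4469, -0.3711, 0.0247]
eef_rot: [0.065, -0.701, 0.707, -0.073]
ft_force: [0.2, 0.3, -2.4]
width: 0.0261
shift mm [ 5.6  2.6 -2.2] turn [-0.6  0.4 -0.6] after-turn shift [ 5.6  2.7 -2.2] t 10.1 w 26.1
```

```bash

python3 -m jog '[[0.005,0.001,-0.002,-0.6,0.4,-0.6],[0.001,0.002,0,0,0,0],[0,0.001,0,0,0,0],[0,0.001,0,0,0,0],[0,0,0,0,0,0]]'
python3 go.py 441 -370 22 10.8
```

```text
time: 10.55
ee_pos: [0.441, -0.3708, 0.022]
eef_rot: [-0.066, 0.704, -0.704, 0.066]
ft_force: [0.1, -0.3, -3.0]
width: 0.0263
shift mm [-0.2 -0.  -0.8] turn [ 0. -0. -0.] after-turn shift [-0.2 -0.  -0.8] t 10.6 w 26.3
```

```bash

python3 -m jog '[[0,0.001,0,0,0,0],[0,0.001,0,0,0,0],[0,0.0015,0,0,0,0],[0,0.0015,0,0,0,0],[0,0,0,0,0,0]]'
python3 go.py 441 -370 22 10.8
```

```text
time: 10.97
ee_pos: [0.4413, -0.371, 0.0221]
eef_rot: [-0.065, 0.704, -0.704, 0.067]
ft_force: [-0.6, -0.6, -2.4]
width: 0.0264
shift mm [ 0.1  0.1 -1.1] turn [ 0.  -0.1 -0.1] after-turn shift [ 0.1  0.1 -1.1] t 11.0 w 26.4
```

```bash

python3 -m jog '[[0,0.003,0,0,0,0],[0,0.003,0,0,0,0],[0,0.003,0,0,0,0]]'
python3 -m jog '[[0,0.0,0,0,0,0],[0,0.0,0,0,0,0]]'
python3 go.py 441 -370 22 10.8
```

```text
time: 11.22
ee_pos: [0.4417, -0.3713, 0.0214]
eef_rot: [-0.065, 0.705, -0.703, 0.067]
ft_force: [-16.7, 13.4, 39.9]
width: 0.0263
time: 11.38
ee_pos: [0.4421, -0.3717, 0.0229]
eef_rot: [-0.064, 0.704, -0.704, 0.067]
ft_force: [0.1, 0.5, -2.9]
width: 0.0266
shift mm [ 0.8  0.8 -1.9] turn [ 0.  -0.1 -0.3] after-turn shift [ 0.8  0.9 -1.9] t 11.4 w 26.6
```

The lid is on the mat, with contact felt. I'll release it and rise.

```bash

python3 -m jog '[[0,0.001,0,0,0,0],[0,0,0,0,0,0],[0,0,0,0,0,0],[0,0,0,0,0,0],[0,0,0,0,0,0],[0,0,0,0,0,0],[0,0,0,0,0,0],[0,0,0,0,0,0]]' 0.6
python3 -m jog '[[0,-0.02,0,0,0,0],[0,-0.04,0,0,0,0],[0,-0.04,0,0,0,0],[0,-0.04,0,0,0,0],[0,-0.04,0,0,0,0],[0,-0.04,0,0,0,0],[0,0,0,0,0,0]]'
cat > door.py <<'E'
from m import *
c=snap('top','td%d'%(r.read_state()['time']*10)); P=pts(c);z=P[...,2]
h=(z>.14)&(z<.165)&(abs(P[...,1])<.25)&(P[...,0]<.565)&(P[...,0]>.35); rect(P,h,'handle')
rect(P,(z>.11)&(z<.135)&(P[...,1]<.2)&(P[...,1]>-.2)&(P[...,0]<.56)&(P[...,0]>.35),'panels')
rect(P,(z>.008)&(z<.016)&(P[...,1]<-.2)&(P[...,1]>-.6)&(P[...,0]>.25)&(P[...,0]<.6),'lid')
m=(z>.055)&(z<.08)&(P[...,1]>.2)&(P[...,1]<.55)&(P[...,0]<.58)&(P[...,0]>.22); q=P[m]; print('crate rim',cv2.minAreaRect((q[:,:2]*1000).astype(np.float32)))
E
python3 door.py; python3 go.py 489 -26 200 -1.3
```

```text
time: 12.05
ee_pos: [0.4424, -0.3721, 0.0202]
eef_rot: [-0.064, 0.704, -0.704, 0.067]
ft_force: [0.0, -0.1, -0.1]
width: 0.0673
time: 12.63
ee_pos: [0.4392, -0.3707, 0.2473]
eef_rot: [-0.066, 0.706, -0.702, 0.065]
ft_force: [0.6, -1.7, 0.4]
width: 0.0697
handle px [269. 220.] n 27 c [489. -26.] size [11. 12.] ang 57.5 z [0.156 0.159 0.162]
panels px [195. 198.] n 173 c [543. 155.] size [30. 31.] ang 88.2 z [0.117 0.129 0.131]
panels px [317. 203.] n 183 c [ 540. -144.] size [29. 39.] ang 89.5 z [0.12  0.129 0.131]
panels px [255. 204.] n 561 c [521.   9.] size [258.  44.] ang 88.4 z [0.112 0.121 0.124]
lid px [390. 245.] n 5053 c [ 442. -371.] size [250. 191.] ang 9.1 z [0.008 0.011 0.014]
crate rim ((418.0821533203125, 376.4249267578125), (171.7929229736328, 230.6986083984375), 88.23860931396484)
shift mm [-113.5   45.8 -328.5] turn [ 0.4 12.   0.2] after-turn shift [ -42.7   43.8 -345.2] t 12.7 w 69.3
```

The lid is centred on the mat. The crate is at (418,376) with yaw about -2°. Next I'll go above the handle.

```bash

python3 -m jog '[[0,0,0,0,6,0],[0,0,0,0,6,0],[-0.02,0,-0.035,0,0,0],[-0.02,0,-0.04,0,0,0],[0,0,-0.04,0,0,0],[0,0,-0.04,0,0,0],[0,0,-0.04,0,0,0],[0,0,-0.04,0,0,0],[0,0,-0.04,0,0,0],[0,0,-0.035,0,0,0],[0,0,-0.02,0,0,0],[0,0,0,0,0,0]]' 0.2 30
python3 go.py 489 -26 180 -1.3
```

```text
time: 13.68
ee_pos: [0.487, -0.0287, 0.2348]
eef_rot: [0.009, 0.709, -0.705, -0.019]
ft_force: [0.4, 0.4, 0.2]
width: 0.0521
shift mm [-2.7 54.8 -2.6] turn [ 0.3 -1.   0.8] after-turn shift [-1.9 54.8 -2.8] t 13.7 w 52.1
```

```bash

python3 -m jog '[[-0.002,0.03,-0.003,0.3,-1,0.8],[0,0.03,0,0,0,0],[0,0.03,0,0,0,0],[0,0.014,0,0,0,0],[0,0,0,0,0,0]]' 0.2 30
python3 go.py 489 -26 128 -1.3
python3 -m jog '[[0,0,0,0,0,0],[0,0,0,0,0,0],[0,0,0,0,0,0],[0,0,0,0,0,0],[0,0,0,0,0,0],[0,0,0,0,0,0],[0,0,0,0,0,0],[0,0,0,0,0,0],[0,0,0,0,0,0],[0,0,0,0,0,0]]' -1 30
python3 go.py 489 -26 128 -1.3
```

```text
time: 14.1
ee_pos: [0.488, -0.0245, 0.1247]
eef_rot: [-0.006, -0.707, 0.707, 0.006]
ft_force: [0.1, -0.8, -0.2]
width: 0.0517
shift mm [-1.1 -3.3  1.5] turn [-0.   0.3 -0. ] after-turn shift [-1.1 -3.3  1.5] t 14.1 w 51.7
time: 14.93
ee_pos: [0.4895, -0.0264, 0.128]
eef_rot: [-0.008, -0.707, 0.707, 0.005]
ft_force: [0.0, -0.4, -1.9]
width: 0.0133
shift mm [ 0.5 -0.  -0.4] turn [-0.1  0.2 -0.3] after-turn shift [ 0.5 -0.  -0.4] t 14.9 w 13.3
```

The post is gripped (13.3 mm). I'll pull the door open along its arc.

```bash

python3 -m jog '[[0.010,0,0.001,0,0,0],[0.010,0,0.001,0,0,0],[0.008,0,-0.002,0,0,0],[0.008,0,-0.003,0,0,0]]'
python3 -m jog '[[0.006,0,-0.005,0,0,0],[0.006,0,-0.006,0,0,0],[0,0,0,0,0,0]]'
python3 go.py 443 -11 128 -1.3; python3 door.py
```

```text
time: 15.27
ee_pos: [0.4575, -0.0253, 0.1281]
eef_rot: [-0.012, -0.706, 0.708, 0.002]
ft_force: [7.0, -2.1, -6.9]
width: 0.013
time: 15.52
ee_pos: [0.4453, -0.0175, 0.1282]
eef_rot: [-0.014, -0.704, 0.71, 0.001]
ft_force: [3.4, 2.8, -6.8]
width: 0.0133
shift mm [ 2.5  0.1 -6.4] turn [-0.5  0.1 -1. ] after-turn shift [ 2.5  0.2 -6.4] t 15.5 w 13.3
panels px [206. 203.] n 340 c [527. 113.] size [123.  36.] ang 69.0 z [0.117 0.124 0.131]
panels px [317. 203.] n 182 c [ 540. -144.] size [28. 39.] ang 88.7 z [0.12  0.129 0.132]
lid px [394. 246.] n 5906 c [ 442. -372.] size [250. 191.] ang 9.3 z [0.008 0.011 0.014]
crate rim ((418.0084533691406, 376.8143615722656), (172.7833709716797, 230.5194549560547), 88.19013214111328)
```

```bash

python3 -m jog '[[0.003,0,-0.007,0.5,0,1],[0.004,0,-0.009,0,0,0],[0.004,0,-0.009,0,0,0],[0.002,0,-0.011,0,0,0],[0.001,0,-0.012,0,0,0]]'
python3 go.py 433 56 128 -1.3
python3 -m jog '[[0,0,-0.012,0,0,0],[0,0,-0.013,0,0,0],[0,0,0,0,0,0]]'
python3 go.py 433 56 128 -1.3
```

```text
time: 15.98
ee_pos: [0.4327, 0.0218, 0.1279]
eef_rot: [-0.023, -0.697, 0.716, -0.001]
ft_force: [-2.8, -4.7, 4.9]
width: 0.0132
shift mm [  0.7  -1.  -34.2] turn [-1.5 -0.5 -2. ] after-turn shift [  0.4  -0.1 -34.2] t 16.0 w 13.2
time: 16.23
ee_pos: [0.4337, 0.0473, 0.1281]
eef_rot: [-0.023, -0.697, 0.717, -0.001]
ft_force: [2.2, -0.1, -4.3]
width: 0.0129
shift mm [ 1.  -0.2 -8.7] turn [-1.6 -0.5 -2. ] after-turn shift [ 0.9  0.1 -8.7] t 16.2 w 12.9
```

```bash

python3 -m jog '[[-0.001,0,-0.01,0,0,0],[-0.001,0,-0.01,0,0,0],[-0.002,0,-0.01,0,0,0],[0,0,-0.005,0,0,0]]'
python3 go.py 436.4 78.2 128 -1.3
python3 -m jog '[[0,0,-0.002,0,0,0],[0,0,0,0,0,0]]'
python3 go.py 436.4 78.2 128 -1.3
```

```text
time: 16.57
ee_pos: [0.4397, 0.078, 0.1279]
eef_rot: [-0.024, -0.695, 0.719, 0.001]
ft_force: [0.8, -24.9, 7.7]
width: 0.0131
shift mm [ 3.3 -0.2 -0.1] turn [-1.9 -0.7 -1.9] after-turn shift [ 3.3 -0.1 -0.1] t 16.6 w 13.1
time: 16.73
ee_pos: [0.4398, 0.0773, 0.1279]
eef_rot: [-0.024, -0.693, 0.72, 0.003]
ft_force: [-2.9, 1.3, 3.1]
width: 0.0133
shift mm [ 3.4 -0.2 -0.8] turn [-2.2 -0.8 -1.8] after-turn shift [ 3.4 -0.1 -0.9] t 16.7 w 13.3
```

The door is at its stop. I'll release and go above the bell stem.

```bash

python3 -m jog '[[0,0,0,0,0,0],[0,0,0,0,0,0],[0,0,0,0,0,0],[0,0,0,0,0,0],[0,0,0,0,0,0],[0,0,0,0,0,0]]' 0.2 30
python3 -m jog '[[0,-0.02,0,0,0,0],[0,-0.03,0,-1,-0.4,-1],[0,-0.04,0,-1,-0.4,-0.8],[-0.035,0,0.03,0,0,0],[-0.035,0,0.03,0,0,0],[-0.035,0,0.03,0,0,0],[-0.03,0,0.02,0,0,0],[0,0,0.01,0,0,0],[0,0,0,0,0,0]]' 0.2 30
python3 door.py
python3 - <<'E'
from m import *
c=snap('wrist','w2'); P=pts(c); z=P[...,2]
rect(P,(z>.13)&(z<.157)&(P[...,0]>.5)&(P[...,1]<.1),'stems')
E
python3 go.py 582 -42 114 -1.3
```

```text
time: 17.23
ee_pos: [0.4403, 0.079, 0.1276]
eef_rot: [-0.024, -0.694, 0.719, 0.002]
ft_force: [1.2, -0.4, -0.6]
width: 0.0453
time: 17.98
ee_pos: [0.5679, -0.0373, 0.2217]
eef_rot: [-0.006, -0.707, 0.707, 0.004]
ft_force: [-0.2, 0.2, 0.4]
width: 0.0522
handle px [224. 242.] n 32 c [438.  78.] size [12. 13.] ang 1.4 z [0.148 0.159 0.161]
panels px [205. 218.] n 692 c [491. 119.] size [157.  69.] ang 20.5 z [0.113 0.122 0.131]
lid px [394. 246.] n 5911 c [ 442. -371.] size [250. 192.] ang 9.3 z [0.009 0.011 0.014]
crate rim ((418.1045837402344, 376.49810791015625), (172.27700805664062, 230.5587921142578), 88.37052154541016)
stems px [268.  42.] n 736 c [675. -45.] size [16. 16.] ang 88.8 z [0.137 0.151 0.153]
stems px [266. 112.] n 552 c [629. -43.] size [16. 16.] ang 89.2 z [0.15  0.151 0.153]
stems px [265. 176.] n 573 c [582. -42.] size [16. 16.] ang 87.8 z [0.136 0.151 0.152]
stems px [397. 213.] n 48 c [ 548. -149.] size [20.  3.] ang 89.2 z [0.13  0.131 0.132]
shift mm [-14.9 107.8   7.5] turn [ 0.   0.7 -0.1] after-turn shift [-15.1 107.7   7.3] t 18.1 w 52.2
```

View pics/w2.png

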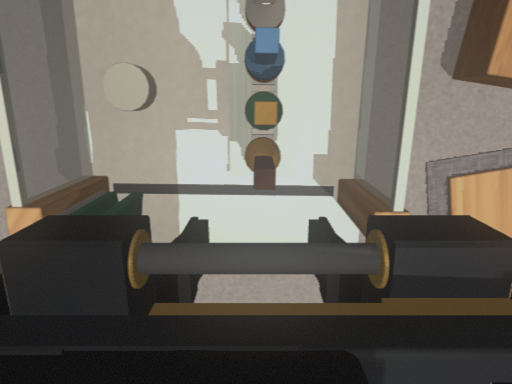

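The stems are in line, with the bell at (265,176), aligned with the jaws. Lowering to grip.

```bash

python3 -m jog '[[-0.015,0.02,0.007,0,0.7,0],[0,0.03,0,0,0,0],[0,0.03,0,0,0,0],[0,0.02,0,0,0,0],[0,0.003,0,0,0,0],[0,0,0,0,0,0]]' 0 30
python3 go.py 582 -42.5 112 -1.3
```

```text
time: 18.58
ee_pos: [0.5805, -0.0303, 0.1192]
eef_rot: [0.007, 0.709, -0.705, -0.002]
ft_force: [0.7, -0.3, 0.6]
width: 0.0435
shift mm [-1.6  7.1 12.2] turn [ 0.3  0.6 -0.4] after-turn shift [-1.8  7.2 12.2] t 18.6 w 43.5
```

```bash

python3 -m jog '[[-0.001,0.005,0.012,0,0.6,-0.4],[0,0,0,0,0,0],[0,0,0,0,0,0]]' 0 30
python3 go.py 582 -42.5 112 -1.3
```

```text
time: 18.83
ee_pos: [0.5821, -0.0409, 0.1175]
eef_rot: [0.008, 0.709, -0.705, -0.006]
ft_force: [0.2, -0.1, -0.2]
width: 0.0438
shift mm [0.1 5.5 1.7] turn [ 0.3  0.1 -0.2] after-turn shift [0.1 5.5 1.6] t 18.8 w 43.8
```

```bash

python3 -m jog '[[0,0.004,0.001,0,0,0],[0,0,0,0,0,0],[0,0,0,0,0,0],[0,0,0,0,0,0],[0,0,0,0,0,0],[0,0,0,0,0,0],[0,0,0,0,0,0],[0,0,0,0,0,0],[0,0,0,0,0,0]]' -1 30
python3 go.py 582 -42.5 112 -1.3
python3 -m jog '[[0.01,0,0,0,0,0],[0.01,0,0,0,0,0],[0.01,0,0,0,0,0],[0.01,0,0,0,0,0],[0,0,0,0,0,0]]' -1 30
python3 go.py 485 -40 112 -1.3
```

```text
time: 19.58
ee_pos: [0.5839, -0.0424, 0.1165]
eef_rot: [0.011, 0.709, -0.705, -0.005]
ft_force: [0.4, 0.0, -0.7]
width: 0.0159
shift mm [2.  4.5 0.2] turn [ 0.3  0.1 -0.5] after-turn shift [1.9 4.5 0.1] t 19.6 w 15.9
time: 20.0
ee_pos: [0.5426, -0.0412, 0.1165]
eef_rot: [0.011, 0.709, -0.705, -0.004]
ft_force: [-0.3, -0.0, -1.9]
width: 0.0159
shift mm [57.7  3.9  0. ] turn [ 0.3  0.1 -0.6] after-turn shift [57.7  4.5  0.1] t 20.0 w 15.9
```

The bell slides freely. I'll bring it out of the track and lift.

```bash

python3 -m jog '[[0.015,0,0,0,0,0],[0.015,0,0,0,0,0],[0.015,0,0,0,0,0],[0,0,0,0,0,0],[0,-0.02,0,0,0,0],[0,-0.04,0,0,0,0],[0,-0.04,0,0,0,0],[0,-0.04,0,0,0,0],[0,-0.035,0,0,0,0],[0,0,0,0,0,0]]' -1 30
python3 go.py 493 373.5 290 -2
```

```text
time: 20.83
ee_pos: [0.4926, -0.0411, 0.2956]
eef_rot: [0.009, 0.709, -0.705, -0.006]
ft_force: [2.0, 0.2, -2.4]
width: 0.0159
shift mm [   8.2    8.  -414.5] turn [ 0.3  0.8 -0.2] after-turn shift [  14.1    5.6 -414.4] t 20.8 w 15.9
```

```bash

python3 -m jog '[[0.002,0,-0.02,0.3,0.8,-0.2],[0.002,0,-0.038,0,0,0],[0.002,0,-0.038,0,0,0],[0.002,0,-0.038,0,0,0],[0.002,0,-0.038,0,0,0],[0.002,0,-0.038,0,0,0],[0.002,0,-0.038,0,0,0],[0,0,-0.038,0,0,0],[0,0,-0.038,0,0,0],[0,0,-0.038,0,0,0],[0,0,-0.038,0,0,0],[0,0,-0.02,0,0,0]]'
python3 -m jog '[[0,0,0,0,0,0],[0,0,0,0,0,0]]'
python3 go.py 493 373.5 116 -2
python3 - <<'E'
from m import *
c=snap('top','t3'); P=pts(c);z=P[...,2]
m=(z>.055)&(z<.08)&(P[...,1]>.2)&(P[...,1]<.55)&(P[...,0]<.58)&(P[...,0]>.22); q=P[m]; print('crate rim',cv2.minAreaRect((q[:,:2]*1000).astype(np.float32)))
cv2.imwrite('pics/t3.png',cv2.resize(c['image'][90:330,20:340,::-1],None,fx=2.2,fy=2.2))
E
```

```text
time: 21.83
ee_pos: [0.5006, 0.3902, 0.2897]
eef_rot: [-0.019, -0.706, 0.707, 0.019]
ft_force: [-0.2, 0.3, -2.4]
width: 0.0154
time: 22.0
ee_pos: [0.4983, 0.3966, 0.2859]
eef_rot: [-0.014, -0.707, 0.707, 0.019]
ft_force: [1.1, -1.1, -1.7]
width: 0.0158
shift mm [  3.1 169.9  23.2] turn [-0.1 -0.7  0.4] after-turn shift [  4.5 169.9  23.3] t 22.0 w 15.8
crate rim ((418.104736328125, 376.5038757324219), (172.7366485595703, 230.08460998535156), 88.4218521118164)
```

View pics/t3.png

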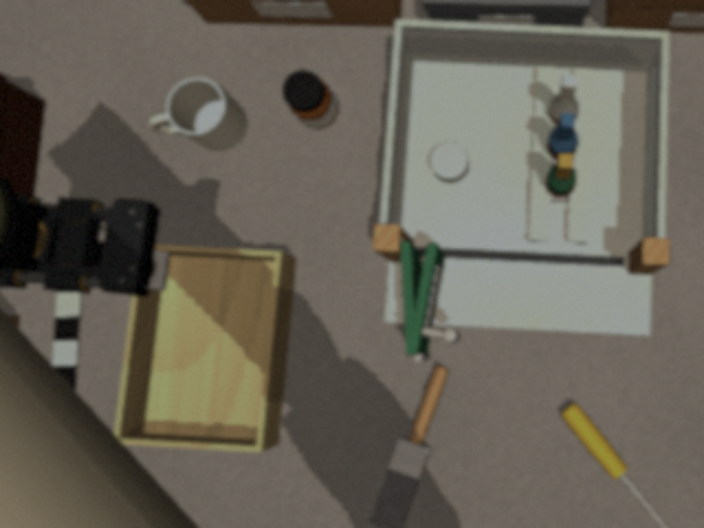

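The bell is above the crate's far end, the door is folded open, and three pieces remain. Lowering it in.

```bash

python3 -m jog '[[0.003,0,0.023,0,-0.7,0.4],[0,0.03,0,0,0,0],[0,0.03,0,0,0,0],[0,0,0,0,0,0]]'
python3 go.py 493 373.5 116 -2
python3 -m jog '[[0,0.02,0,0,0,0],[0,0.02,0,0,0,0],[0,0.02,0,0,0,0],[0,0.01,0,0,0,0],[0,0,0,0,0,0]]'
python3 go.py 493 373.5 116 -2
```

```text
time: 22.38
ee_pos: [0.4965, 0.368, 0.2243]
eef_rot: [-0.015, -0.706, 0.708, 0.013]
ft_force: [-1.7, -1.3, -3.2]
width: 0.0158
shift mm [  4.1 108.3  -5.5] turn [-0.1 -0.3 -0.2] after-turn shift [  3.7 108.3  -5.4] t 22.4 w 15.8
time: 22.8
ee_pos: [0.5012, 0.3621, 0.1575]
eef_rot: [-0.02, -0.706, 0.708, 0.014]
ft_force: [-0.1, -0.6, -2.7]
width: 0.0156
shift mm [  9.1  41.4 -11.1] turn [-0.1 -0.8 -0.5] after-turn shift [  8.6  41.5 -11.1] t 22.8 w 15.6
```

```bash

python3 -m jog '[[0.008,0,-0.011,0,-0.8,-0.5],[0,0.015,0,0,0,0],[0,0.012,0,0,0,0],[0,0,0,0,0,0]]'
python3 go.py 493 373.5 116 -2
```

```text
time: 23.13
ee_pos: [0.4955, 0.3756, 0.1358]
eef_rot: [0.014, 0.708, -0.706, -0.011]
ft_force: [-1.0, 0.2, -3.9]
width: 0.0158
shift mm [ 2.5 19.8  2.2] turn [ 0.1 -0.  -0.2] after-turn shift [ 2.4 19.8  2.2] t 23.1 w 15.8
```

```bash

python3 -m jog '[[0.002,0.008,0.002,0,0,0],[0,0.006,0,0,0,0],[0,0.003,0,0,0,0],[0,0,0,0,0,0]]'
python3 go.py 493 373.5 116 -2
python3 -m jog '[[0,0.003,0,0,0,0],[0,0.003,0,0,0,0],[0,0,0,0,0,0]]'
python3 go.py 493 373.5 116 -2
```

```text
time: 23.47
ee_pos: [0.4938, 0.3748, 0.12]
eef_rot: [0.014, 0.708, -0.706, -0.01]
ft_force: [0.2, -0.7, -2.0]
width: 0.0158
shift mm [0.8 4.  1.4] turn [ 0.2  0.  -0.3] after-turn shift [0.7 4.  1.3] t 23.5 w 15.8
time: 23.72
ee_pos: [0.4952, 0.3763, 0.1171]
eef_rot: [0.016, 0.709, -0.704, -0.009]
ft_force: [0.9, 0.6, -1.4]
width: 0.0158
shift mm [2.1 1.1 2.9] turn [ 0.4  0.  -0.5] after-turn shift [2.1 1.1 2.9] t 23.7 w 15.8
```

```bash

python3 -m jog '[[0,0.002,0,0,0,0],[0,0.001,0,0,0,0],[0,0,0,0,0,0],[0,0,0,0,0,0],[0,0,0,0,0,0],[0,0,0,0,0,0],[0,0,0,0,0,0]]' 0 
python3 -m jog '[[0,-0.02,0,0,0,0],[0,-0.04,0,0,0,0],[0,-0.04,0,0,0,0],[0.002,0,0.03,0,0,0],[0.002,0,0.038,0,0,0],[0,0,0.038,0,0,0],[0,0,0.038,0,0,0],[0,0,0.038,0,0,0],[0,0,0.038,0,0,0],[0,0,0.038,0,0,0],[0,0,0.038,0,0,0],[0,0,0.038,0,0,0]]'
python3 go.py 629 -43.5 200 -1.3
cat > chk.py <<'E'
from m import *
c=snap('top','c%d'%(r.read_state()['time']*10)); P=pts(c);z=P[...,2]
rect(P,(z>.14)&(z<.157)&(P[...,1]<.55)&(P[...,1]>-.2)&(P[...,0]<.78)&(P[...,0]>.25),'tops')
rect(P,(z>.008)&(z<.016)&(P[...,1]<-.2)&(P[...,1]>-.6)&(P[...,0]>.25)&(P[...,0]<.6),'lid')
E
python3 chk.py
```

```text
time: 24.3
ee_pos: [0.4961, 0.3768, 0.1149]
eef_rot: [0.016, 0.71, -0.704, -0.008]
ft_force: [-0.4, 0.1, 0.3]
width: 0.0429
time: 25.3
ee_pos: [0.477, 0.0387, 0.2162]
eef_rot: [0.011, 0.712, -0.702, -0.002]
ft_force: [1.1, 0.3, 0.3]
width: 0.0438
shift mm [-153.3   17.    79.4] turn [ 0.8  0.2 -0.7] after-turn shift [-153.8   16.2   78.7] t 25.3 w 43.8
tops px [278. 126.] n 52 c [722. -44.] size [17. 15.] ang 1.0 z [0.142 0.15  0.153]
tops px [277. 144.] n 52 c [676. -43.] size [16. 15.] ang 0.7 z [0.143 0.15  0.153]
tops px [276. 163.] n 43 c [629. -41.] size [14. 15.] ang 89.1 z [0.145 0.15  0.153]
tops px [100. 214.] n 55 c [494. 376.] size [15. 17.] ang 2.2 z [0.144 0.15  0.153]
lid px [394. 246.] n 5878 c [ 443. -372.] size [250. 191.] ang 9.2 z [0.008 0.011 0.014]
```

The bell is upright in the crate at (494,376). Next is the oiler at (629,-42.5).

```bash

python3 -m jog '[[-0.035,0,0.02,0.8,0.2,-0.7],[-0.035,0,0.02,0,0,0],[-0.035,0,0.02,0,0,0],[-0.03,0,0.015,0,0,0],[-0.015,0,0.005,0,0,0],[0,0,0,0,0,0]]'
python3 go.py 629 -43 114 -1.3
```

```text
time: 25.85
ee_pos: [0.6247, -0.0613, 0.2164]
eef_rot: [-0.014, -0.704, 0.71, 0.014]
ft_force: [0.4, -0.2, 0.7]
width: 0.0435
shift mm [ -3.5 102.3 -19.3] turn [-0.4 -1.  -0. ] after-turn shift [ -3.9 102.4 -18.4] t 25.9 w 43.5
```

```bash

python3 -m jog '[[-0.003,0.02,-0.018,-0.4,-1,0],[0,0.03,0,0,0,0],[0,0.01,0,0,0,0],[0,0,0,0,0,0]]'
python3 go.py 629 -43 114 -1.3
```

```text
time: 26.18
ee_pos: [0.6298, -0.0429, 0.1549]
eef_rot: [0.009, 0.707, -0.707, -0.008]
ft_force: [-0.4, 0.4, 1.1]
width: 0.0434
shift mm [ 0.9 40.9  0.2] turn [ 0.  -0.1 -0.1] after-turn shift [ 0.8 40.9  0.2] t 26.2 w 43.4
```

```bash

python3 -m jog '[[0,0.02,0,0,0,0],[0,0.016,0,0,0,0],[0,0,0,0,0,0],[0,0,0,0,0,0]]'
python3 go.py 629 -43 114 -1.3
python3 -m jog '[[0,0,0,0,0,0],[0,0,0,0,0,0],[0,0,0,0,0,0],[0,0,0,0,0,0],[0,0,0,0,0,0],[0,0,0,0,0,0],[0,0,0,0,0,0],[0,0,0,0,0,0]]' -1 30
python3 go.py 500 -40 114 -1.3
```

```text
time: 26.52
ee_pos: [0.6302, -0.042, 0.1226]
eef_rot: [-0.01, -0.707, 0.707, 0.006]
ft_force: [-0.6, 0.1, 0.2]
width: 0.0439
shift mm [1.2 8.6 1. ] turn [-0.  -0.  -0.3] after-turn shift [1.1 8.6 1. ] t 26.5 w 43.9
time: 27.18
ee_pos: [0.6323, -0.0422, 0.1293]
eef_rot: [-0.013, -0.707, 0.707, 0.004]
ft_force: [-0.6, -0.8, -0.7]
width: 0.016
shift mm [132.5  13.7   0.9] turn [-0.  -0.1 -0.7] after-turn shift [132.3  15.3   0.8] t 27.2 w 16.0
```

The grip is a little high because the arm crept up. I'll regrip lower.

```bash

python3 -m jog '[[0,0,0,0,0,0],[0,0,0,0,0,0],[0,0,0,0,0,0],[0.002,0.012,0,0,0,0.5],[0,0.008,0,0,0,0],[0,0.006,0,0,0,0]]' -0.4 30
python3 -m jog '[[0,0.002,0,0,0,0],[0,0.002,0,0,0,0],[0,0.002,0,0,0,0],[0,0.002,0,0,0,0],[0,0.0,0,0,0,0]]' -1 30
python3 go.py 500 -40 114 -1.3
```

```text
time: 27.68
ee_pos: [0.6322, -0.0422, 0.1044]
eef_rot: [-0.017, -0.707, 0.707, -0.0]
ft_force: [-0.1, -0.4, -0.3]
width: 0.026
time: 28.1
ee_pos: [0.6338, -0.0423, 0.0982]
eef_rot: [-0.018, -0.707, 0.707, -0.001]
ft_force: [0.5, 0.4, -4.0]
width: 0.0153
shift mm [133.4 -19.3   0.9] turn [-0.  -0.1 -1.5] after-turn shift [133.8 -15.8   0.8] t 28.1 w 15.3
```

```bash

python3 -m jog '[[0.01,0,0,0,0,0],[0.012,0,0,0,0,0],[0.012,0,0,0,0,0],[0.012,0,0,0,0,0],[0.012,0,0,0,0,0],[0.012,0,0,0,0,0],[0.012,0,0,0,0,0],[0,0,0,0,0,0]]'
python3 go.py 500 -40 98 -1.3
```

```text
time: 28.77
ee_pos: [0.552, -0.04, 0.0979]
eef_rot: [-0.02, -0.707, 0.707, -0.003]
ft_force: [0.1, -0.5, -2.1]
width: 0.016
shift mm [52.  -1.8  1.2] turn [-0.  -0.1 -1.9] after-turn shift [52.  -0.1  1.2] t 28.8 w 16.0
```

Sliding well. Now I'll bring it out, lift, and carry it to the slot at (443,375).

```bash

python3 -m jog '[[0.015,0,0,0,0,0],[0.015,0,0,0,0,0],[0.015,0,0,0,0,0],[0.008,0,0,0,0,0],[0,-0.02,0,0,0,-0.9],[0,-0.04,0,0,0,-1],[0,-0.04,0,0,0,0],[0,-0.04,0,0,0,0],[0,-0.04,0,0,0,0],[0,0,0,0,0,0]]'
python3 -m jog '[[0.002,0,-0.02,0,0,0],[0.004,0,-0.035,0,0,0],[0.004,0,-0.035,0,0,0],[0.004,0,-0.035,0,0,0],[0.004,0,-0.035,0,0,0],[0.004,0,-0.035,0,0,0],[0.004,0,-0.035,0,0,0],[0.004,0,-0.035,0,0,0],[0.004,0,-0.035,0,0,0],[0.004,0,-0.035,0,0,0],[0.004,0,-0.03,0,0,0],[0,0,0,0,0,0]]'
python3 go.py 443 376 200 -2
```

```text
time: 29.6
ee_pos: [0.4966, -0.0385, 0.2819]
eef_rot: [0.006, 0.707, -0.707, -0.011]
ft_force: [0.5, 0.6, -2.2]
width: 0.0156
time: 30.6
ee_pos: [0.4672, 0.3417, 0.28]
eef_rot: [0.01, 0.708, -0.706, -0.015]
ft_force: [-1.5, -0.3, -2.9]
width: 0.016
shift mm [ 24.8  80.3 -33.3] turn [0.1 0.  0.4] after-turn shift [ 25.4  80.  -33.4] t 30.6 w 16.0
```

```bash

python3 -m jog '[[0.012,0,-0.015,0,0,0.4],[0.010,0.02,-0.010,0,0,0],[0,0.03,0,0,0,0],[0,0.03,0,0,0,0],[0,0,0,0,0,0]]'
python3 go.py 443 376 98 -2
```

```text
time: 31.02
ee_pos: [0.4447, 0.3738, 0.1954]
eef_rot: [0.009, 0.709, -0.705, -0.011]
ft_force: [-0.6, -1.3, -3.7]
width: 0.016
shift mm [ 1.5 97.4 -1.6] turn [0.3 0.4 0.1] after-turn shift [ 1.8 97.4 -2.1] t 31.0 w 16.0
```

```bash

python3 -m jog '[[0,0.03,-0.002,0,0,0],[0,0.025,0,0,0,0],[0,0.015,0,0,0,0],[0,0.01,0,0,0,0],[0,0,0,0,0,0]]'
python3 go.py 443 376 98 -2
```

```text
time: 31.43
ee_pos: [0.4472, 0.3769, 0.1155]
eef_rot: [0.01, 0.709, -0.705, -0.012]
ft_force: [0.4, -0.5, -2.6]
width: 0.0156
shift mm [ 4.1 17.5  1.2] turn [0.3 0.3 0.1] after-turn shift [ 4.1 17.5  1.1] t 31.4 w 15.6
```

```bash

python3 -m jog '[[0.004,0.006,0,0,0,0],[0,0.006,0,0,0,0],[0,0.004,0,0,0,0],[0,0.003,0,0,0,0],[0,0,0,0,0,0]]'
python3 go.py 443 376 98 -2
```

```text
time: 31.85
ee_pos: [0.4453, 0.3787, 0.0995]
eef_rot: [0.012, 0.71, -0.704, -0.01]
ft_force: [-0.3, -0.4, -2.9]
width: 0.0163
shift mm [2.2 1.5 2.8] turn [ 0.5  0.2 -0.1] after-turn shift [2.2 1.5 2.8] t 31.9 w 16.3
```

```bash

python3 -m jog '[[0,0.002,0,0,0,0],[0,0.002,0,0,0,0],[0,0,0,0,0,0],[0,0,0,0,0,0],[0,0,0,0,0,0],[0,0,0,0,0,0],[0,0,0,0,0,0]]' 0 
python3 -m jog '[[0,-0.03,0,0,0,0],[0,-0.04,0,0,0,0],[0,-0.04,0,0,0,0],[0,-0.01,0.03,0,0,0],[0,0,0.038,0,0,0],[0,0,0.038,0,0,0],[0,0,0.038,0,0,0],[0,0,0.038,0,0,0],[0,0,0.038,0,0,0],[-0.02,0,0.038,0,0,0],[-0.03,0,0.038,0,0,0],[-0.035,0,0.038,0,0,0]]'
python3 -m jog '[[-0.035,0,0.03,0,0,0],[-0.03,0,0.02,0,0,0],[-0.02,0,0,0,0,0],[0,0,0,0,0,0],[0,0,0,0,0,0]]'
python3 chk.py
python3 go.py 675.5 -44.2 160 -1.3
```

```text
time: 32.43
ee_pos: [0.447, 0.3803, 0.0983]
eef_rot: [0.014, 0.712, -0.702, -0.009]
ft_force: [0.6, -0.3, 0.6]
width: 0.0427
time: 33.43
ee_pos: [0.5057, 0.0552, 0.2223]
eef_rot: [0.009, 0.713, -0.701, -0.002]
ft_force: [1.9, 0.6, -0.6]
width: 0.0436
time: 33.85
ee_pos: [0.5917, -0.0065, 0.222]
eef_rot: [0.015, 0.711, -0.703, -0.006]
ft_force: [-0.1, 0.3, -0.5]
width: 0.0433
tops px [100. 214.] n 57 c [494. 376.] size [17. 15.] ang 90.0 z [0.141 0.15  0.153]
tops px [ 97. 236.] n 56 c [442. 379.] size [14. 17.] ang 1.1 z [0.142 0.15  0.152]
lid px [394. 246.] n 5924 c [ 443. -372.] size [250. 191.] ang 9.4 z [0.008 0.011 0.014]
shift mm [-84.4  62.7  36.5] turn [ 0.7 -0.3 -0.7] after-turn shift [-84.9  62.1  36.2] t 33.9 w 43.5
```

The oiler is standing in the crate at (442,379). Next is the vase.

```bash

python3 -m jog '[[-0.03,0,0.012,0.7,-0.3,-0.7],[-0.03,0,0.012,0,0,0],[-0.022,0,0.01,0,0,0],[0,0.02,0,0,0,0],[0,0.02,0,0,0,0],[0,0,0,0,0,0]]'
python3 go.py 675.5 -44.2 112 -1.3
```

```text
time: 34.4
ee_pos: [0.67, -0.0369, 0.1821]
eef_rot: [0.004, 0.707, -0.707, -0.006]
ft_force: [-0.0, -0.1, -1.2]
width: 0.0433
shift mm [-5.8 70.1  7.3] turn [0.  0.5 0.1] after-turn shift [-5.7 70.1  7.2] t 34.4 w 43.3
```

```bash

python3 -m jog '[[-0.006,0.02,0.007,0,0.5,0],[0,0.02,0,0,0,0],[0,0.018,0,0,0,0],[0,0.01,0,0,0,0],[0,0,0,0,0,0]]'
python3 go.py 675.5 -44.2 112 -1.3
```

```text
time: 34.82
ee_pos: [0.6743, -0.0389, 0.1181]
eef_rot: [0.007, 0.708, -0.706, -0.005]
ft_force: [-0.1, 0.3, 0.1]
width: 0.0434
shift mm [-1.2  6.1  5.3] turn [ 0.2  0.3 -0.1] after-turn shift [-1.3  6.1  5.3] t 34.8 w 43.4
```

```bash

python3 -m jog '[[-0.002,0.006,0.005,0,0.3,0],[0,0.001,0,0,0,0],[0,0.001,0,0,0,0],[0,0.001,0,0,0,0],[0,0.001,0,0,0,0],[0,0.001,0,0,0,0],[0,0,0,0,0,0],[0,0,0,0,0,0],[0,0,0,0,0,0]]' -1 30
python3 go.py 500 -41 112 -1.3
python3 -m jog '[[0.01,0,0,0,0,0],[0.012,0,0,0,0,0],[0.012,0,0,0,0,0],[0.012,0,0,0,0,0],[0.012,0,0,0,0,0],[0.012,0,0,0,0,0],[0.012,0,0,0,0,0],[0,0,0,0,0,0]]'
python3 go.py 500 -41 112 -1.3
```

```text
time: 35.57
ee_pos: [0.6783, -0.043, 0.1131]
eef_rot: [0.011, 0.708, -0.706, -0.004]
ft_force: [-0.1, -0.2, -0.2]
width: 0.0162
shift mm [178.3  -0.5   1.8] turn [ 0.2  0.1 -0.5] after-turn shift [178.3   1.1   2.1] t 35.6 w 16.2
time: 36.23
ee_pos: [0.5953, -0.0408, 0.1132]
eef_rot: [0.012, 0.708, -0.706, -0.002]
ft_force: [-0.0, -0.3, -3.2]
width: 0.0158
shift mm [95.2 -0.2  2.1] turn [ 0.2  0.1 -0.8] after-turn shift [95.2  1.2  2.3] t 36.2 w 15.8
```

```bash

python3 -m jog '[[0.012,0,0,0,0,0],[0.014,0,0,0,0,0],[0.014,0,0,0,0,0],[0.014,0,0,0,0,0],[0.014,0,0,0,0,0],[0.014,0,0,0,0,0],[0.014,0,0,0,0,0],[0,0,0,0,0,0]]'
python3 go.py 500 -41 112 -1.3
python3 -m jog '[[0,-0.02,0,0,0,-0.9],[0,-0.04,0,0,0,0],[0,-0.04,0,0,0,0],[0,-0.04,0,0,0,0],[0,-0.04,0,0,0,0],[0,0,0,0,0,0]]'
python3 -m jog '[[0.002,0,-0.02,0,0,0],[0.004,0,-0.035,0,0,0],[0.004,0,-0.035,0,0,0],[0.004,0,-0.035,0,0,0],[0.006,0,-0.035,0,0,0],[0.008,0,-0.035,0,0,0],[0.01,0,-0.035,0,0,0],[0.01,0,-0.035,0,0,0],[0.01,0,-0.035,0,0,0],[0.01,0,-0.035,0,0,0],[0.01,0,-0.03,0,0,0],[0,0,0,0,0,0]]'
python3 go.py 393 379 200 -2
```

```text
time: 36.9
ee_pos: [0.501, -0.0385, 0.1133]
eef_rot: [0.015, 0.708, -0.706, 0.001]
ft_force: [1.2, 1.1, -3.0]
width: 0.0157
shift mm [0.9 1.3 2.6] turn [ 0.2  0.2 -1.2] after-turn shift [0.9 1.3 2.6] t 36.9 w 15.7
time: 37.4
ee_pos: [0.4995, -0.0391, 0.298]
eef_rot: [0.006, 0.709, -0.705, -0.008]
ft_force: [0.9, 1.1, -3.1]
width: 0.0157
time: 38.4
ee_pos: [0.4343, 0.3432, 0.2989]
eef_rot: [0.011, 0.71, -0.704, -0.01]
ft_force: [-2.3, -1.6, -2.5]
width: 0.0157
shift mm [ 42.4  99.2 -33.6] turn [ 0.5  0.3 -0. ] after-turn shift [ 42.5  98.9 -34.3] t 38.4 w 15.7
```

```bash

python3 -m jog '[[0.02,0,-0.015,0.5,0.3,0],[0.02,0,-0.012,0,0,0],[0,0.03,0,0,0,0],[0,0.03,0,0,0,0],[0,0.03,0,0,0,0],[0,0,0,0,0,0]]'
python3 go.py 393 379 113 -2
```

```text
time: 38.9
ee_pos: [0.3937, 0.3796, 0.2047]
eef_rot: [0.01, 0.709, -0.705, -0.011]
ft_force: [-1.3, -1.8, -4.1]
width: 0.0154
shift mm [ 0.6 91.7  1.1] turn [0.3 0.4 0.1] after-turn shift [ 0.7 91.7  0.6] t 38.9 w 15.4
```

```bash

python3 -m jog '[[0,0.025,0,0,0,0],[0,0.025,0,0,0,0],[0,0.015,0,0,0,0],[0,0.01,0,0,0,0],[0,0,0,0,0,0]]'
python3 go.py 393 379 113 -2
python3 -m jog '[[0,0.006,0,0,0,0],[0,0.006,0,0,0,0],[0,0,0,0,0,0]]'
python3 go.py 393 379 113 -2
```

```text
time: 39.32
ee_pos: [0.3968, 0.3821, 0.1307]
eef_rot: [0.011, 0.71, -0.704, -0.011]
ft_force: [-0.9, -0.1, -3.4]
width: 0.0158
shift mm [ 3.7 17.6  3.3] turn [0.5 0.3 0. ] after-turn shift [ 3.7 17.7  3.2] t 39.3 w 15.8
time: 39.57
ee_pos: [0.3987, 0.3837, 0.1209]
eef_rot: [0.012, 0.711, -0.703, -0.01]
ft_force: [-0.1, 0.5, -3.5]
width: 0.0161
shift mm [5.6 7.9 4.9] turn [ 0.6  0.2 -0.1] after-turn shift [5.5 7.9 4.9] t 39.6 w 16.1
```

```bash

python3 -m jog '[[0.005,0.004,0.004,0.6,0.2,0],[0,0.004,0,0,0,0],[0,0.003,0,0,0,0],[0,0,0,0,0,0]]'
python3 go.py 393 379 113 -2
```

```text
time: 39.9
ee_pos: [0.3956, 0.3814, 0.1137]
eef_rot: [0.015, 0.708, -0.706, -0.01]
ft_force: [-0.3, 0.2, -4.1]
width: 0.016
shift mm [2.5 0.6 2.5] turn [ 0.2 -0.  -0.5] after-turn shift [2.5 0.7 2.5] t 39.9 w 16.0
```

```bash

python3 -m jog '[[0,0.002,0,0,0,0],[0,0.001,0,0,0,0],[0,0,0,0,0,0],[0,0,0,0,0,0],[0,0,0,0,0,0],[0,0,0,0,0,0],[0,0,0,0,0,0]]' 0 
python3 -m jog '[[0,-0.03,0,0,0,0],[0,-0.04,0,0,0,0],[0,-0.04,0,0,0,0],[0,-0.01,0.03,0,0,0],[0,0,0.038,0,0,0],[0,0,0.038,0,0,0],[-0.02,0,0.035,0,0,0],[-0.025,0,0.032,0,0,0],[-0.025,0,0.032,0,0,0],[-0.03,0,0.03,0,0,0],[-0.03,0,0.03,0,0,0],[-0.03,0,0.03,0,0,0]]'
python3 -m jog '[[-0.03,0,0.03,0,0,0],[-0.03,0,0.03,0,0,0],[-0.03,0,0.01,0,0,0],[-0.03,0,0,0,0,0],[0,0,0,0,0,0],[0,0,0,0,0,0]]'
python3 chk.py
python3 go.py 722 -45.2 160 -1.3
```

```text
time: 40.48
ee_pos: [0.3963, 0.3827, 0.1119]
eef_rot: [0.016, 0.709, -0.705, -0.009]
ft_force: [-0.1, 0.4, 0.0]
width: 0.0427
time: 41.48
ee_pos: [0.5396, 0.0839, 0.2394]
eef_rot: [0.011, 0.71, -0.704, -0.001]
ft_force: [0.7, 0.4, 0.5]
width: 0.0435
time: 41.98
ee_pos: [0.6628, -0.001, 0.2376]
eef_rot: [0.016, 0.708, -0.706, -0.006]
ft_force: [-0.7, -0.4, -0.4]
width: 0.0437
tops px [100. 214.] n 57 c [494. 377.] size [14. 17.] ang 2.3 z [0.142 0.15  0.152]
tops px [ 97. 236.] n 58 c [442. 378.] size [14. 18.] ang 1.5 z [0.142 0.149 0.152]
tops px [ 94. 257.] n 60 c [394. 381.] size [14. 17.] ang 0.6 z [0.143 0.15  0.152]
lid px [404. 260.] n 6013 c [ 406. -397.] size [250. 191.] ang 9.4 z [0.008 0.011 0.014]
shift mm [-59.9  77.9  42.8] turn [ 0.2 -0.5 -0.7] after-turn shift [-60.6  77.3  43.1] t 42.0 w 43.5
```

The vase is in the crate at (394,381). The lid has been knocked to (406,-397) and now overhangs the mat, so I'll put it back before carrying on.

```bash

python3 -m jog '[[0.015,0,0.02,0.2,-0.5,-0.7],[0.021,0,0.033,0,0,0],[0.021,0,0.033,0,0,0],[0.021,0,0.033,0,0,0],[0.021,0,0.033,0,0,0],[0.021,0,0.033,0,0,0],[0.021,0,0.033,0,0,0],[0.021,0,0.033,0,0,0],[0.021,0,0.033,0,0,0],[0.021,0,0.033,0,0,0],[0.021,0,0.033,0,0,0],[0.01,0,0.015,0,0,0]]' 0.2
python3 -m jog '[[0,0.03,0,0,0,0],[0,0.03,0,0,0,0],[0,0,0,0,0,0]]'
python3 go.py 406 -397 100 -1.3
python3 - <<'E'
from m import *
c=snap('wrist','w5'); P=pts(c);z=P[...,2]
rect(P,(z>.06)&(z<.075)&(P[...,1]<-.3),'knob'); rect(P,(z>.008)&(z<.016)&(P[...,1]<-.2),'lid')
E
```

```text
time: 43.03
ee_pos: [0.4073, -0.3598, 0.2378]
eef_rot: [0.002, 0.709, -0.705, 0.003]
ft_force: [-0.4, 0.3, 0.5]
width: 0.0524
time: 43.28
ee_pos: [0.4027, -0.364, 0.1797]
eef_rot: [0.007, 0.707, -0.707, 0.002]
ft_force: [-0.3, 0.5, -1.3]
width: 0.052
shift mm [-2.5 79.7 33. ] turn [ 0.   0.9 -0.7] after-turn shift [-4.  79.7 32.9] t 43.3 w 52.0
knob px [297. 183.] n 810 c [ 405. -398.] size [27. 27.] ang 52.7 z [0.068 0.069 0.071]
lid px [287. 135.] n 36102 c [ 422. -396.] size [215. 191.] ang 9.2 z [0.01  0.012 0.013]
lid px [509. 222.] n 140 c [ 354. -631.] size [ 3. 39.] ang 89.8 z [0.009 0.011 0.015]
lid px [259. 280.] n 1127 c [ 286. -375.] size [ 24. 106.] ang 9.0 z [0.01  0.012 0.013]
```

View pics/w5.png

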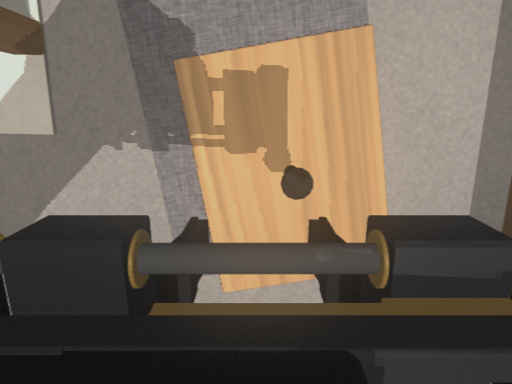

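The lid lies flat but is pushed back and to the right. The knob is at (297,183), world (405,-398). I'll regrip it.

```bash

python3 -m jog '[[-0.002,0.01,0.033,0,0.9,-0.7],[0,0.03,0,0,0,0],[0,0.03,0,0,0,0],[0,0,0,0,0,0]]'
python3 go.py 405 -398 26 -1.3
```

```text
time: 43.67
ee_pos: [0.4112, -0.3972, 0.1203]
eef_rot: [-0.01, -0.705, 0.709, 0.001]
ft_force: [-0.4, 0.4, -1.6]
width: 0.0521
shift mm [ 7.3 94.2  0.3] turn [-0.3  0.4 -0.7] after-turn shift [ 6.2 94.3  1. ] t 43.7 w 52.1
```

```bash

python3 -m jog '[[0.006,0.03,0,0,0,-0.7],[0,0.025,0,0,0,0],[0,0.015,0,0,0,0],[0,0,0,0,0,0]]'
python3 go.py 405 -398 26 -1.3
```

```text
time: 44.0
ee_pos: [0.4119, -0.3972, 0.0593]
eef_rot: [-0.007, -0.703, 0.711, 0.0]
ft_force: [-0.3, 0.2, 0.3]
width: 0.0522
shift mm [ 7.2 33.2  0.5] turn [-0.6  0.7 -0.5] after-turn shift [ 6.9 33.3  1. ] t 44.0 w 52.2
```

```bash

python3 -m jog '[[0.007,0.015,0,0,0.7,0],[0.001,0.012,0,0,0,0],[0,0.006,0,0,0,0],[0,0.001,0,0,0,0]]'
python3 go.py 405 -398 26 -1.3
python3 -m jog '[[0,0.001,0,0,0,0],[0,0.001,0,0,0,0],[0,0.001,0,0,0,0],[0,0.001,0,0,0,0],[0,0.001,0,0,0,0],[0,0.001,0,0,0,0],[0,0,0,0,0,0],[0,0,0,0,0,0],[0,0,0,0,0,0],[0,0,0,0,0,0]]' -1 40
python3 go.py 441 -370 60 -1.3
```

```text
time: 44.33
ee_pos: [0.4104, -0.3984, 0.034]
eef_rot: [-0.013, -0.702, 0.712, -0.0]
ft_force: [-0.1, 1.0, 0.0]
width: 0.0526
shift mm [ 5.5  7.9 -0.4] turn [-0.9  0.2 -1.1] after-turn shift [ 5.4  8.  -0.3] t 44.3 w 52.6
time: 45.17
ee_pos: [0.4136, -0.3992, 0.033]
eef_rot: [-0.014, -0.701, 0.713, -0.002]
ft_force: [-0.3, 1.0, 0.7]
width: 0.0251
shift mm [-27.5 -26.8 -29.2] turn [-1.   0.4 -1.3] after-turn shift [-26.7 -27.  -29.8] t 45.2 w 25.1
```

```bash

python3 -m jog '[[0,-0.01,0,0,0,0],[0,-0.01,0,0,0,0],[0,-0.01,0,0,0,0],[0,0,0,0,0,0]]'
python3 go.py 441 -370 60 -1.3
python3 - <<'E'
from m import *
c=snap('top','t6'); P=pts(c);z=P[...,2]
rect(P,(z>.016)&(z<.06)&(P[...,1]<-.2)&(P[...,1]>-.6)&(P[...,0]>.25)&(P[...,0]<.6),'lid')
E
```

```text
time: 45.5
ee_pos: [0.412, -0.3982, 0.0649]
eef_rot: [-0.013, -0.701, 0.713, -0.002]
ft_force: [0.8, -0.4, -2.0]
width: 0.0249
shift mm [-28.4   5.1 -28.8] turn [-0.9  0.3 -1.2] after-turn shift [-28.4   4.9 -28.9] t 45.5 w 24.9
lid px [406. 262.] n 5192 c [ 405. -397.] size [250. 191.] ang 9.2 z [0.039 0.042 0.045]
```

```bash

python3 -m jog '[[-0.012,0,-0.008,0,0,0],[-0.012,0,-0.008,0,0,0],[-0.012,0,-0.008,0,0,0],[0,0,0,0,0,0],[0,0,0,0,0,0]]'
python3 go.py 448 -371 33 -1.3
```

```text
time: 45.97
ee_pos: [0.4483, -0.3745, 0.0648]
eef_rot: [-0.014, -0.701, 0.713, -0.001]
ft_force: [-0.3, -0.8, -3.1]
width: 0.0247
shift mm [ 1.  31.7 -4. ] turn [-0.9  0.2 -1.2] after-turn shift [ 0.4 31.8 -3.5] t 46.0 w 24.7
```

```bash

python3 -m jog '[[0,0.012,-0.005,0,0,0],[0,0.01,0,0,0,0],[0,0.006,0,0,0,0],[0,0.002,0,0,0,0],[0,0,0,0,0,0]]'
python3 go.py 448 -371 33 -1.3
```

```text
time: 46.38
ee_pos: [0.447, -0.3718, 0.033]
eef_rot: [-0.014, -0.701, 0.713, 0.0]
ft_force: [1.8, 1.9, 1.0]
width: 0.0249
shift mm [-1.   0.  -0.8] turn [-1.   0.1 -1.2] after-turn shift [-1.   0.  -0.9] t 46.4 w 24.9
```

Touchdown: the weight is off the gripper. I'll release, rise and check.

```bash

python3 -m jog '[[0,0,0,0,0,0],[0,0,0,0,0,0],[0,0,0,0,0,0],[0,0,0,0,0,0],[0,0,0,0,0,0],[0,0,0,0,0,0],[0,0,0,0,0,0],[0,0,0,0,0,0]]' 0.4
python3 -m jog '[[0,-0.02,0,0,0,0],[0,-0.04,0,0,0,0],[0,-0.04,0,0,0,0],[0,-0.04,0,0,0,0],[0,-0.04,0,0,0,0],[0,-0.03,0,0,0,0],[0,0,0,0,0,0]]'
python3 chk.py; python3 go.py 722 -45.2 230 -1.3
```

```text
time: 47.05
ee_pos: [0.4478, -0.3745, 0.0359]
eef_rot: [-0.016, -0.7, 0.714, -0.0]
ft_force: [-0.7, 0.1, -0.9]
width: 0.0597
time: 47.63
ee_pos: [0.4407, -0.3685, 0.253]
eef_rot: [-0.014, -0.701, 0.713, 0.002]
ft_force: [0.2, -0.6, 0.1]
width: 0.0608
tops px [278. 126.] n 51 c [722. -44.] size [17. 15.] ang 1.6 z [0.144 0.15  0.153]
tops px [100. 214.] n 58 c [494. 376.] size [16. 16.] ang 84.4 z [0.143 0.149 0.152]
tops px [ 97. 236.] n 58 c [443. 378.] size [14. 17.] ang 1.3 z [0.142 0.15  0.152]
tops px [ 94. 257.] n 60 c [394. 381.] size [14. 16.] ang 1.9 z [0.142 0.15  0.152]
lid px [390. 248.] n 5124 c [ 441. -371.] size [251. 191.] ang 9.0 z [0.008 0.011 0.014]
shift mm [-274.2   19.9 -329.4] turn [-0.9  0.  -0.9] after-turn shift [-274.4   20.5 -329.2] t 47.7 w 61.0
```

The lid is back at the centre of the mat (441,-371). Now the pestle.

```bash

python3 -m jog '[[-0.015,0,-0.02,-0.9,0,-0.9],[-0.027,0,-0.033,0,0,0],[-0.027,0,-0.033,0,0,0],[-0.027,0,-0.033,0,0,0],[-0.027,0,-0.033,0,0,0],[-0.027,0,-0.033,0,0,0],[-0.027,0,-0.033,0,0,0],[-0.027,0,-0.033,0,0,0],[-0.027,0,-0.033,0,0,0],[-0.024,0,-0.028,0,0,0],[0,0,0,0,0,0],[0,0,0,0,0,0]]' 0
python3 go.py 722 -45.2 160 -1.3
```

```text
time: 48.68
ee_pos: [0.6995, -0.0606, 0.2317]
eef_rot: [0.004, 0.709, -0.705, -0.018]
ft_force: [0.5, -1.4, 0.2]
width: 0.0433
shift mm [-23.4  71.4 -15.8] turn [ 0.3 -0.5  1.1] after-turn shift [-22.1  71.7 -15.9] t 48.7 w 43.3
```

```bash

python3 -m jog '[[-0.022,0.01,-0.016,0.3,-0.5,1.1],[0,0.03,0,0,0,0],[0,0.03,0,0,0,0],[0,0,0,0,0,0]]' 0
python3 - <<'E'
from m import *
c=snap('wrist','w6'); P=pts(c); z=P[...,2]
rect(P,(z>.14)&(z<.157)&(P[...,0]>.65)&(P[...,1]<.1),'stem')
E
python3 go.py 722 -45.2 112 -1.3
```

```text
time: 49.02
ee_pos: [0.7215, -0.0448, 0.1554]
eef_rot: [-0.007, -0.707, 0.707, 0.009]
ft_force: [-1.3, 0.6, -2.3]
width: 0.0436
stem px [258. 227.] n 908 c [722. -46.] size [16. 15.] ang 89.1 z [0.143 0.151 0.152]
shift mm [ 0.2 46.5 -0.4] turn [-0.1  0.  -0. ] after-turn shift [ 0.2 46.5 -0.4] t 49.1 w 43.7
```

```bash

python3 -m jog '[[0,0.02,0,0,0,0],[0,0.018,0,0,0,0],[0,0.004,0,0,0,0],[0,0,0,0,0,0]]' 0
python3 go.py 722 -45.5 112 -1.3
python3 -m jog '[[0,0.001,0,0,0,0],[0,0.001,0,0,0,0],[0,0.001,0,0,0,0],[0,0.001,0,0,0,0],[0,0.001,0,0,0,0],[0,0,0,0,0,0],[0,0,0,0,0,0],[0,0,0,0,0,0],[0,0,0,0,0,0]]' -1 30
python3 go.py 500 -41 112 -1.3
```

```text
time: 49.4
ee_pos: [0.7235, -0.0497, 0.1225]
eef_rot: [-0.012, -0.706, 0.708, 0.007]
ft_force: [0.3, 0.1, -0.1]
width: 0.0435
shift mm [ 1.7 10.5 -4.2] turn [-0.2 -0.2 -0.3] after-turn shift [ 1.6 10.5 -4.2] t 49.4 w 43.5
time: 50.15
ee_pos: [0.7259, -0.0492, 0.1246]
eef_rot: [-0.014, -0.707, 0.707, 0.005]
ft_force: [0.3, 0.6, 0.3]
width: 0.0158
shift mm [226.2   9.5  -2.1] turn [-0.1 -0.3 -0.8] after-turn shift [226.   12.6  -3.1] t 50.1 w 15.8
```

```bash

python3 -m jog '[[0.006,0,-0.003,0,0,0],[0.012,0,0,0,0,0],[0.012,0,0,0,0,0],[0.012,0,0,0,0,0],[0.012,0,0,0,0,0],[0.012,0,0,0,0,0],[0.012,0,0,0,0,0],[0,0,0,0,0,0]]'
python3 go.py 500 -41 124.6 -1.3
python3 -m jog '[[0.012,0,0,0,0,0],[0.013,0,0,0,0,0],[0.013,0,0,0,0,0],[0.013,0,0,0,0,0],[0.013,0,0,0,0,0],[0.013,0,0,0,0,0],[0,0,0,0,0,0]]'
python3 go.py 500 -41 124.6 -1.3
```

```text
time: 50.82
ee_pos: [0.6437, -0.0448, 0.1245]
eef_rot: [-0.016, -0.705, 0.709, 0.004]
ft_force: [0.8, 0.8, -2.6]
width: 0.0156
shift mm [143.7  -2.7   0.3] turn [-0.2 -0.3 -1. ] after-turn shift [ 1.438e+02 -1.000e-01 -5.000e-01] t 50.8 w 15.6
time: 51.4
ee_pos: [0.5656, -0.0425, 0.1244]
eef_rot: [-0.018, -0.705, 0.709, 0.002]
ft_force: [0.9, 0.8, -3.4]
width: 0.0159
shift mm [65.6 -1.7  0.4] turn [-0.3 -0.3 -1.3] after-turn shift [65.6 -0.2 -0. ] t 51.4 w 15.9
```

Sliding freely. I'll take it out and carry it to slot 4 at (345,380).

```bash

python3 -m jog '[[0.013,0,0,0,0,0],[0.013,0,0,0,0,0],[0.013,0,0,0,0,0],[0.013,0,0,0,0,0],[0.013,0,0,0,0,0],[0,0,0,0,0,0],[0,-0.02,0,0,0,-1.2],[0,-0.04,0,0,0,0],[0,-0.04,0,0,0,0],[0,-0.04,0,0,0,0],[0,-0.04,0,0,0,0],[0,0,0,0,0,0]]'
python3 -m jog '[[0.004,0,-0.02,0,0,0],[0.006,0,-0.035,0,0,0],[0.006,0,-0.035,0,0,0],[0.008,0,-0.035,0,0,0],[0.01,0,-0.035,0,0,0],[0.01,0,-0.035,0,0,0],[0.014,0,-0.035,0,0,0],[0.016,0,-0.035,0,0,0],[0.018,0,-0.035,0,0,0],[0.018,0,-0.035,0,0,0],[0.02,0,-0.03,0,0,0],[0,0,0,0,0,0]]'
python3 go.py 345 382 200 -2
```

```text
time: 52.4
ee_pos: [0.5023, -0.0408, 0.3097]
eef_rot: [-0.01, -0.704, 0.71, 0.01]
ft_force: [0.8, 0.1, -2.7]
width: 0.0155
time: 53.4
ee_pos: [0.3901, 0.3438, 0.3062]
eef_rot: [-0.017, -0.705, 0.709, 0.012]
ft_force: [-1.2, 2.4, -2.8]
width: 0.0158
shift mm [ 47.4 105.7 -36.8] turn [-0.3 -0.4 -0.4] after-turn shift [ 46.4 106.2 -36.6] t 53.4 w 15.8
```

```bash

python3 -m jog '[[0.022,0,-0.017,-0.3,-0.4,-0.4],[0.022,0,-0.017,0,0,0],[0,0.03,0,0,0,0],[0,0.03,0,0,0,0],[0,0.03,0,0,0,0],[0,0,0,0,0,0]]'
python3 go.py 345 382 125 -2
```

```text
time: 53.9
ee_pos: [0.3471, 0.3874, 0.2129]
eef_rot: [0.01, 0.709, -0.705, -0.01]
ft_force: [-1.1, -1.2, -4.0]
width: 0.0158
shift mm [ 1.9 87.9  6.1] turn [ 0.4  0.4 -0. ] after-turn shift [ 1.9 87.9  5.5] t 53.9 w 15.8
```

```bash

python3 -m jog '[[0,0.025,0.006,0,0,0],[0,0.025,0,0,0,0],[0,0.012,0,0,0,0],[0,0.008,0,0,0,0],[0,0,0,0,0,0]]'
python3 go.py 345 382 125 -2
python3 -m jog '[[0.003,0.008,0.001,0,0,0],[0,0.004,0,0,0,0],[0,0,0,0,0,0]]'
python3 go.py 345 382 125 -2
```

```text
time: 54.32
ee_pos: [0.3507, 0.3839, 0.1445]
eef_rot: [0.011, 0.711, -0.704, -0.01]
ft_force: [-0.4, -0.9, -2.7]
width: 0.0155
shift mm [ 5.6 19.5  2.3] turn [ 0.6  0.3 -0.1] after-turn shift [ 5.6 19.5  2.1] t 54.3 w 15.5
time: 54.57
ee_pos: [0.3491, 0.3848, 0.1349]
eef_rot: [0.012, 0.712, -0.702, -0.009]
ft_force: [0.2, -0.0, -2.8]
width: 0.0157
shift mm [4.  9.8 3.1] turn [ 0.8  0.3 -0.2] after-turn shift [4.  9.9 3. ] t 54.6 w 15.7
```

```bash

python3 -m jog '[[0.003,0.005,0.002,0.8,0.3,0],[0,0.004,0,0,0,0],[0,0.003,0,0,0,0],[0,0,0,0,0,0]]'
python3 go.py 345 382 125 -2
```

```text
time: 54.9
ee_pos: [0.3471, 0.3845, 0.1249]
eef_rot: [0.015, 0.708, -0.706, -0.01]
ft_force: [0.6, -0.1, -2.4]
width: 0.0157
shift mm [ 2.  -0.2  2.5] turn [ 0.2 -0.  -0.4] after-turn shift [ 2.  -0.1  2.5] t 54.9 w 15.7
```

```bash

python3 -m jog '[[0,0.001,0,0,0,0],[0,0,0,0,0,0],[0,0,0,0,0,0],[0,0,0,0,0,0],[0,0,0,0,0,0],[0,0,0,0,0,0],[0,0,0,0,0,0]]' 0 
python3 -m jog '[[0,-0.03,0,0,0,0],[0,-0.04,0,0,0,0],[0,-0.04,0,0,0,0],[-0.008,0,0.03,0,0,0],[-0.012,0,0.036,0,0,0],[-0.012,0,0.036,0,0,0],[-0.012,0,0.036,0,0,0],[-0.012,0,0.036,0,0,0],[-0.012,0,0.036,0,0,0],[-0.012,0,0.036,0,0,0],[0,0,0.02,0,0,0],[0,0,0,0,0,0]]'
python3 chk.py; python3 door.py; python3 go.py 438 78 126 -1.3
```

```text
time: 55.48
ee_pos: [0.349, 0.386, 0.1267]
eef_rot: [0.016, 0.71, -0.704, -0.009]
ft_force: [0.1, 0.1, -0.0]
width: 0.0429
time: 56.48
ee_pos: [0.4201, 0.1065, 0.2421]
eef_rot: [0.015, 0.711, -0.703, -0.006]
ft_force: [-0.1, 0.1, 0.2]
width: 0.0434
tops px [100. 214.] n 55 c [494. 377.] size [17. 16.] ang 87.8 z [0.143 0.15  0.152]
tops px [ 97. 236.] n 58 c [442. 378.] size [14. 17.] ang 1.1 z [0.141 0.15  0.152]
tops px [ 94. 257.] n 58 c [394. 381.] size [14. 17.] ang 1.0 z [0.143 0.15  0.152]
tops px [ 91. 279.] n 67 c [345. 384.] size [17. 16.] ang 88.4 z [0.141 0.15  0.152]
lid px [394. 247.] n 5880 c [ 440. -372.] size [250. 193.] ang 8.8 z [0.008 0.011 0.014]
panels px [199. 200.] n 207 c [531. 139.] size [76. 35.] ang 45.1 z [0.116 0.127 0.132]
panels px [317. 203.] n 181 c [ 540. -144.] size [29. 40.] ang 88.8 z [0.12  0.129 0.132]
panels px [214. 214.] n 155 c [501. 109.] size [12. 77.] ang 81.6 z [0.115 0.121 0.124]
lid px [394. 247.] n 5934 c [ 441. -371.] size [252. 191.] ang 8.9 z [0.008 0.011 0.014]
crate rim ((418.1675720214844, 376.984375), (171.97433471679688, 230.19129943847656), 88.13525390625)
shift mm [-17.5 116.   33.1] turn [ 0.7 -0.2 -0.8] after-turn shift [-19.  116.2  31.8] t 56.6 w 43.9
```

All four pieces are standing in the crate. Next is the door, with the handle at (438,78).

```bash

python3 -m jog '[[-0.009,0,0.016,0.7,-0.2,-0.8],[-0.009,0.01,0.015,0,0,0],[0,0.03,0,0,0,0],[0,0,0,0,0,0]]' 0
python3 go.py 438 78 126 -1.3
```

```text
time: 56.92
ee_pos: [0.4378, 0.0849, 0.2024]
eef_rot: [0.005, 0.708, -0.707, -0.003]
ft_force: [-1.1, -0.8, -1.1]
width: 0.0432
shift mm [-0.1 76.4  7. ] turn [ 0.1  0.6 -0.1] after-turn shift [-0.4 76.4  6.9] t 56.9 w 43.2
```

```bash

python3 -m jog '[[0,0.025,0.007,0,0.6,0],[0,0.025,0,0,0,0],[0,0.014,0,0,0,0],[0,0,0,0,0,0]]' 0
python3 go.py 438 78 128 -1.3
```

```text
time: 57.25
ee_pos: [0.4385, 0.0848, 0.1398]
eef_rot: [0.006, 0.708, -0.706, -0.003]
ft_force: [-0.5, 0.8, -0.2]
width: 0.0431
shift mm [ 0.5 11.8  6.8] turn [ 0.2  0.5 -0.3] after-turn shift [ 0.4 11.8  6.8] t 57.2 w 43.1
```

```bash

python3 -m jog '[[0,0.011,0.007,0,0.5,0],[0,0.001,0,0,0,0],[0,0,0,0,0,0]]' 0
python3 go.py 438 78 128 -1.3
python3 -m jog '[[0,0,0,0,0,0],[0,0,0,0,0,0],[0,0,0,0,0,0],[0,0,0,0,0,0],[0,0,0,0,0,0],[0,0,0,0,0,0],[0,0,0,0,0,0],[0,0,0,0,0,0]]' -1 40
python3 go.py 433 56 128 -1.3
```

```text
time: 57.5
ee_pos: [0.4394, 0.0805, 0.1298]
eef_rot: [0.009, 0.709, -0.705, -0.004]
ft_force: [0.7, -0.3, 1.0]
width: 0.0437
shift mm [1.3 1.8 2.6] turn [ 0.3  0.2 -0.4] after-turn shift [1.3 1.8 2.6] t 57.5 w 43.7
time: 58.17
ee_pos: [0.4408, 0.077, 0.1328]
eef_rot: [0.011, 0.707, -0.707, -0.004]
ft_force: [0.9, 1.2, -0.8]
width: 0.0129
shift mm [ 7.4  4.7 21.2] turn [ 0.1  0.1 -0.5] after-turn shift [ 7.3  4.8 21.2] t 58.2 w 12.9
```

```bash

python3 -m jog '[[0.002,0,0.008,0,0,0],[0.002,0,0.01,0,0,0],[0.001,0,0.01,0,0,0],[0,0,0.012,0,0,0],[0,0,0.012,0,0,0],[-0.001,0,0.008,0,0,0]]'
python3 go.py 435 6.6 130 -1.3
```

```text
time: 58.67
ee_pos: [0.4376, 0.0214, 0.1327]
eef_rot: [0.011, 0.711, -0.704, 0.0]
ft_force: [-2.3, 5.0, -2.1]
width: 0.0132
shift mm [ 2.4  2.5 14.9] turn [ 0.6  0.4 -0.9] after-turn shift [ 2.3  2.7 14.9] t 58.7 w 13.2
```

```bash

python3 -m jog '[[-0.001,0,0.008,0,0,0],[-0.002,0,0.009,0,0,0],[-0.004,0,0.009,0,0,0],[-0.004,0,0.008,0,0,0],[-0.006,0,0.006,0,0,0],[-0.006,0,0.005,0,0,0],[0,0,0,0,0,0]]'
python3 go.py 457 -22.4 130 -1.3
```

```text
time: 59.25
ee_pos: [0.4599, -0.0207, 0.1326]
eef_rot: [0.01, 0.714, -0.7, 0.001]
ft_force: [1.3, 2.5, -1.1]
width: 0.0124
shift mm [2.9 2.5 1.8] turn [ 1.2  0.6 -0.8] after-turn shift [2.9 2.6 1.8] t 59.2 w 12.4
```

```bash

python3 -m jog '[[-0.007,0,0.004,0,0,0],[-0.008,0,0.002,0,0,0],[-0.008,0,0,0,0,0],[-0.008,0,-0.001,0,0,0],[0,0,0,0,0,0]]'
python3 go.py 500 -23.3 130 -1.3; python3 door.py
```

```text
time: 59.67
ee_pos: [0.4867, -0.0284, 0.1324]
eef_rot: [0.006, 0.713, -0.701, -0.003]
ft_force: [3.1, 4.7, -1.5]
width: 0.0109
shift mm [-13.3   2.6  -5.3] turn [ 1.   0.5 -0.2] after-turn shift [-13.2   2.4  -5.4] t 59.7 w 10.9
panels px [204. 200.] n 305 c [540. 121.] size [97. 31.] ang 85.2 z [0.116 0.126 0.132]
lid px [394. 247.] n 5892 c [ 439. -371.] size [251. 192.] ang 8.7 z [0.008 0.011 0.014]
crate rim ((418.2136535644531, 376.98699951171875), (174.04832458496094, 230.24314880371094), 88.40875244140625)
```

The width reads 10.9 mm, so the post is near the pad edge. I'll release, look, and regrip centred.

```bash

python3 -m jog '[[0,0,0,0,0,0],[0,0,0,0,0,0],[0,0,0,0,0,0],[0,0,0,0,0,0],[0,0,0,0,0,0],[0,0,0,0,0,0]]' 0
python3 -m jog '[[0,-0.025,0,0,0,0],[0,-0.03,0,1,0.5,0],[0,-0.02,0,0,0,0],[0,0,0,0,0,0]]'
python3 - <<'E'
from m import *
c=snap('wrist','w7'); P=pts(c); z=P[...,2]
rect(P,(z>.15)&(z<.167)&(P[...,0]<.56),'post')
rect(P,(z>.114)&(z<.126)&(P[...,0]>.45)&(P[...,0]<.56)&(P[...,1]<.128)&(P[...,1]>-.12),'panels')
E
python3 go.py 484 -26 130 -1.3
```

```text
time: 60.22
ee_pos: [0.485, -0.0287, 0.1328]
eef_rot: [0.006, 0.713, -0.701, -0.003]
ft_force: [0.2, -0.0, -0.5]
width: 0.0406
time: 60.55
ee_pos: [0.4827, -0.0302, 0.2092]
eef_rot: [-0.008, -0.706, 0.708, 0.008]
ft_force: [0.1, 0.6, 0.2]
width: 0.0433
post px [256. 216.] n 364 c [475. -29.] size [13. 13.] ang 52.0 z [0.153 0.16  0.161]
panels px [123. 140.] n 2821 c [524.  70.] size [123.  13.] ang 75.3 z [0.118 0.122 0.123]
panels px [290. 141.] n 2761 c [521. -55.] size [ 12. 126.] ang 11.6 z [0.12  0.122 0.124]
panels px [256. 195.] n 67 c [479. -29.] size [ 5. 13.] ang 1.4 z [0.115 0.12  0.125]
shift mm [-1.8 77.6 -4.2] turn [-0.1  0.   0.1] after-turn shift [-1.7 77.6 -4.1] t 60.6 w 43.4
```

View pics/w7.png

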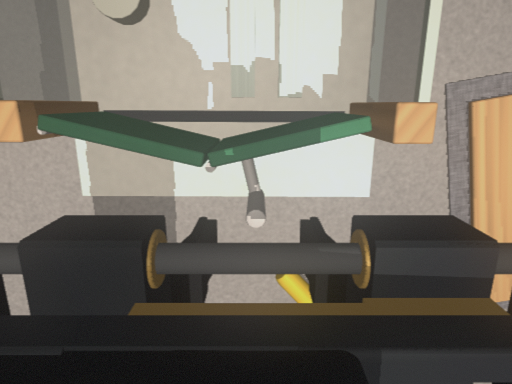

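The door is about 13° open and the post is at (256,216), world (475,-29). I'll regrip it centred and harder.

```bash

python3 -m jog '[[0.008,0.025,-0.001,0,0,0],[0,0.025,0,0,0,0],[0,0.018,0,0,0,0],[0,0.006,0,0,0,0],[0,0,0,0,0,0]]' 0
python3 go.py 474 -29 128 -1.3
```

```text
time: 61.02
ee_pos: [0.473, -0.0291, 0.1289]
eef_rot: [-0.007, -0.706, 0.708, 0.008]
ft_force: [-0.4, 0.4, 1.0]
width: 0.0438
shift mm [-1.   0.9 -0.1] turn [-0.1  0.   0.1] after-turn shift [-1.   0.9 -0.1] t 61.0 w 43.8
```

```bash

python3 -m jog '[[0,0,0,0,0,0],[0,0,0,0,0,0],[0,0,0,0,0,0],[0,0,0,0,0,0],[0,0,0,0,0,0],[0,0,0,0,0,0],[0,0,0,0,0,0],[0,0,0,0,0,0]]' -1 60
python3 go.py 497 -23 128 -1.3
python3 -m jog '[[-0.005,0,0,0,0,0],[-0.005,0,-0.001,0,0,0],[-0.005,0,-0.001,0,0,0],[0,0,0,0,0,0]]'
python3 go.py 497 -23 128 -1.3
```

```text
time: 61.68
ee_pos: [0.4741, -0.0284, 0.1312]
eef_rot: [-0.008, -0.707, 0.707, 0.007]
ft_force: [0.6, -0.3, -2.3]
width: 0.0126
shift mm [-22.7   3.2  -5.9] turn [-0.   0.1 -0.1] after-turn shift [-22.7   3.2  -5.9] t 61.7 w 12.6
time: 62.02
ee_pos: [0.4866, -0.0268, 0.1311]
eef_rot: [0.006, 0.707, -0.707, -0.011]
ft_force: [-2.6, 2.1, 1.4]
width: 0.0125
shift mm [-10.3   3.   -4.1] turn [-0.  -0.1  0.4] after-turn shift [-10.3   3.1  -4.1] t 62.0 w 12.5
```

```bash

python3 -m jog '[[-0.005,0,-0.002,0,0,0],[-0.004,0,-0.001,0,0,0],[-0.003,0,-0.001,0,0,0],[0,0,0,0,0,0]]'
python3 go.py 497 -23 128 -1.3
python3 -m jog '[[-0.003,0,-0.001,0,0,0],[-0.003,0,-0.001,0,0,0]]'
python3 -m jog '[[-0.002,0,0,0,0,0],[-0.002,0,0,0,0,0]]'
python3 go.py 497 -23 128 -1.3
```

```text
time: 62.35
ee_pos: [0.497, -0.0239, 0.1311]
eef_rot: [0.005, 0.707, -0.707, -0.014]
ft_force: [-0.5, 0.3, -1.0]
width: 0.0122
shift mm [ 0.   3.1 -0.9] turn [-0.  -0.3  0.7] after-turn shift [ 0.1  3.1 -0.9] t 62.4 w 12.2
time: 62.52
ee_pos: [0.4975, -0.024, 0.1308]
eef_rot: [-0.001, -0.706, 0.708, 0.019]
ft_force: [-24.9, -1.7, 21.5]
width: 0.0126
time: 62.68
ee_pos: [0.4971, -0.024, 0.1309]
eef_rot: [0.002, -0.707, 0.707, 0.023]
ft_force: [-12.5, 2.5, 9.4]
width: 0.0124
shift mm [ 0.1  3.  -1. ] turn [-0.1 -0.4  2. ] after-turn shift [ 0.2  2.9 -1. ] t 62.7 w 12.4
```

It is against the closed stop (25 N). I'll release, rise, retreat and check.

```bash

python3 -m jog '[[0,0,0,0,0,0],[0,0,0,0,0,0],[0,0,0,0,0,0],[0,0,0,0,0,0],[0,0,0,0,0,0],[0,0,0,0,0,0]]' 0
python3 -m jog '[[0,-0.025,0,0,0,0],[0,-0.03,0,0,0,-1],[0,-0.03,0,0,0,-1],[0.01,-0.02,0,0,0,0],[0.02,0,0,0,0,0],[0,0,0,0,0,0],[0,0,0,0,0,0]]'
cat > fin.py <<'E'
from m import *
c=snap('wrist','w%d'%(r.read_state()['time']*10)); P=pts(c); z=P[...,2]
rect(P,(z>.15)&(z<.167)&(P[...,0]<.56),'post')
rect(P,(z>.114)&(z<.126)&(P[...,0]>.5)&(P[...,0]<.56)&(P[...,1]<.128)&(P[...,1]>-.12),'panels')
rect(P,(z>.126)&(z<.134)&(P[...,0]>.5)&(P[...,0]<.57),'jambs')
E
python3 fin.py; python3 chk.py
```

```text
time: 63.18
ee_pos: [0.4987, -0.0244, 0.1318]
eef_rot: [0.001, -0.706, 0.708, 0.021]
ft_force: [0.8, -0.4, -0.1]
width: 0.0407
time: 63.77
ee_pos: [0.4726, -0.0237, 0.2433]
eef_rot: [0.014, -0.706, 0.707, 0.034]
ft_force: [0.2, -0.2, -0.1]
width: 0.0434
post px [257. 155.] n 291 c [496. -25.] size [13. 13.] ang 89.0 z [0.153 0.16  0.161]
panels px [145.  97.] n 2310 c [539.  67.] size [122.  12.] ang 88.5 z [0.121 0.122 0.124]
panels px [297.  96.] n 2311 c [536. -59.] size [122.  12.] ang 88.6 z [0.121 0.122 0.124]
panels px [257. 139.] n 29 c [501. -25.] size [11.  3.] ang 89.3 z [0.115 0.12  0.125]
jambs px [409.  90.] n 1840 c [ 545. -146.] size [30. 50.] ang 88.8 z [0.128 0.13  0.132]
jambs px [30. 93.] n 1765 c [548. 153.] size [31. 42.] ang 87.9 z [0.128 0.13  0.131]
tops px [100. 214.] n 57 c [494. 376.] size [16. 16.] ang 86.7 z [0.142 0.149 0.153]
tops px [ 97. 236.] n 58 c [442. 379.] size [14. 17.] ang 1.4 z [0.142 0.149 0.152]
tops px [ 94. 257.] n 58 c [394. 381.] size [14. 18.] ang 0.6 z [0.144 0.149 0.153]
tops px [ 91. 278.] n 66 c [345. 384.] size [16. 16.] ang 90.0 z [0.142 0.149 0.152]
lid px [394. 247.] n 5885 c [ 440. -371.] size [250. 191.] ang 8.8 z [0.008 0.011 0.014]
```

```bash

python3 -m jog '[[0.02,-0.03,0,0,0,0],[0,-0.03,0,0,0,0],[0,0,0,0,0,0],[0,0,0,0,0,0],[0,0,0,0,0,0]]'
python3 - <<'E'
from h import *
c=snap('scene','fin'); cv2.imwrite('pics/fin2.png',cv2.resize(c['image'][90:340,60:460,::-1],None,fx=2,fy=2))
E
```

```text
time: 64.28
ee_pos: [0.4563, -0.0232, 0.3018]
eef_rot: [0.017, -0.705, 0.708, 0.038]
ft_force: [-0.3, -1.5, 0.2]
width: 0.0436
```

View pics/fin2.png

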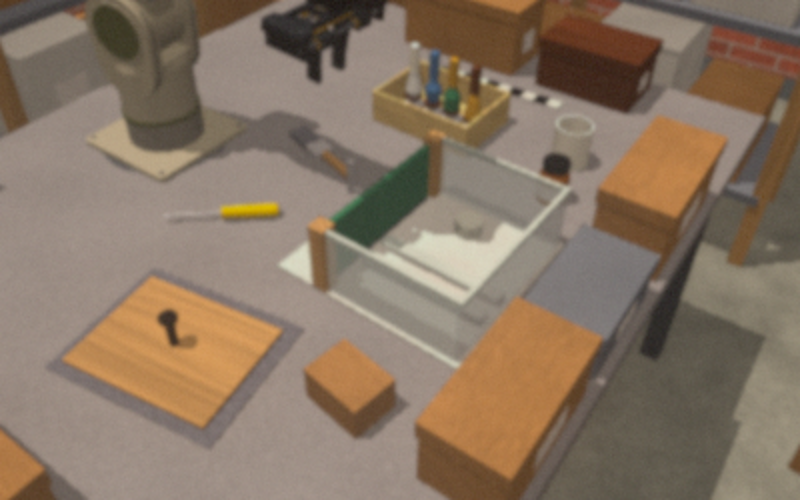

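The four pieces stand in the crate at about (440,90), the lid is flat on the mat at (170,345), the door is closed and the bay is empty apart from the tin. Handing in.

```bash
python3 -c "
from bench import r
print(r.close_job())"
```

```text
the job is handed in; nothing more can be done
None
```

The bay is empty and the job is handed in, at about 64 s of the 210 s allowed. All four pieces were there: bell, oiler, vase and pestle. Each was slid out of the track and stands upright on the crate floor, and the door is closed again.

**Last checks**
- **Pieces:** the four stem tops are at z ≈ 150 mm, as expected for pieces standing upright in the crate.
- **Lid:** it lies flat at (440, -371) mm with a yaw of about 9°, matching the mat at (441, -370) mm.
- **Door:** both panels are parallel to the doorway to within about 0.1°, and the stop was felt at 25 N.
- **Other objects:** I saw no sign that anything else on the bench moved. I checked the bystanders only by eye in the last picture.

**What went wrong on the way**
- **First lid grip:** I lifted before the fingers had closed on the knob. The lid did not move, and I gripped it again.
- **Lid knocked:** it was pushed about 45 mm aside after the third piece and hung over the edge of the mat. I put it back before fetching the pestle.
- **Oiler grip:** I gripped it a second time, lower on the stem, before sliding it.
- **Door handle:** it slipped to the edge of the pads while closing, so I gripped it again and finished.
- **Contact forces:** placing the lid the first time gave a brief reading of about 45 N at the wrist, against the 120 N wrist limit. The lid in the gripper was pressing on the mat then, not the arm or gripper body.

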